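Calibrate the laboratory balance with the 500 g weight

TASK

Calibrate the balance: with the pan empty press the blue zero key until it clicks, then hold the yellow calibrate key down for a full second, set the 500 g weight (the largest) down gently, upright in the middle of the pan, and let go of it, and then press the green confirm key until it clicks. Press the keys one at a time, firmly but never hard, press neither the red nor the black one, and load the pan with nothing but that weight. Leave the weight on the pan, the keys up and everything else where it stands.

Things in the scene. Friction and masses are not known exactly. Their poses are not given: they have to be found in the camera images.
- balance: white bench balance, fixed, 300 mm deep (x) x 210 mm wide (y). Origin on the bench under the middle of its footprint; x from its front (keys, towards the robot) to its back, y left seen from the front, z up. A sloping key panel at the front, then a display head (196 mm wide, 107 mm high, its back at x = -50 mm), then a flat deck 79 mm high with the pan. Nothing above 107 mm.
- panel_foot (a point): middle of the front edge of the key panel, which is its tilt hinge: x = -150, y = 0, z = 30 mm in the balance's frame, axes as the balance's. The panel, 58 mm long, slopes up and back from here. Its stiff tilt was left anywhere from 30 to 46 degrees from level and is NOT reported: key tops may lie 5 mm nearer or farther than at 38 degrees, so feel for them. Key centres lie 34 mm up the slope.
- visor_edge (a point): middle of the front lower edge of the grey visor of the display head: x = -128, y = 0, z = 98 mm in the balance's frame, as wide as the head. It juts over the panel to above the key centres, some 40 mm over them, so a vertical finger fouls it: come in under it leaning forward, about square to the slope. Row of keys from left (+y) to right, 36 mm apart: red, blue, black, yellow, green.
- key_zero (a joint): Zero key, blue cap 23 mm (along the row) x 20 mm (up the slope), its top 8 mm proud of the panel. Value 0 = up; grows in metres as it is pressed square into the panel, stop at 0.005. Starts to move at 2 N, then 1 N per mm (7 N at the stop); clicks at 2.5 mm (4.5 N); springs back. Never push over 20 N. Its centre: y = +36 mm.
- key_cal (a joint): Calibrate key, yellow cap 23 mm (along the row) x 20 mm (up the slope), its top 8 mm proud of the panel. Value 0 = up; grows in metres as it is pressed square into the panel, stop at 0.005. Starts to move at 2 N, then 1 N per mm (7 N at the stop); clicks at 2.5 mm (4.5 N); springs back. Never push over 20 N. Its centre: y = -36 mm. To be kept down for a full second.
- key_ok (a joint): Confirm key, green cap 23 mm (along the row) x 20 mm (up the slope), its top 8 mm proud of the panel. Value 0 = up; grows in metres as it is pressed square into the panel, stop at 0.005. Starts to move at 2 N, then 1 N per mm (7 N at the stop); clicks at 2.5 mm (4.5 N); springs back. Never push over 20 N. Its centre: y = -72 mm.
- key_power (a joint): Power key, red cap 23 mm (along the row) x 20 mm (up the slope), its top 8 mm proud of the panel. Value 0 = up; grows in metres as it is pressed square into the panel, stop at 0.005. Starts to move at 2 N, then 1 N per mm (7 N at the stop); clicks at 2.5 mm (4.5 N); springs back. Never push over 20 N. Its centre: y = +72 mm. Not to be pressed.
- key_menu (a joint): Menu key, black cap 23 mm (along the row) x 20 mm (up the slope), its top 8 mm proud of the panel. Value 0 = up; grows in metres as it is pressed square into the panel, stop at 0.005. Starts to move at 2 N, then 1 N per mm (7 N at the stop); clicks at 2.5 mm (4.5 N); springs back. Never push over 20 N. Its centre: y = 0. Not to be pressed.
- pan_mid (a point): centre of the top face of the round polished-steel weighing pan, 150 mm across, 89 mm above the bench and 45 mm behind the balance's origin (+x). The pan sits on the weigh cell and gives about 1 mm per 5 N of load, 4 mm at most; never over 20 N. Axes as the balance's.
- weight_500: the 500 g calibration weight, polished steel, the largest of the three: a cylinder 38 mm across and 46 mm high with a narrow neck and a 24 mm knob, 63 mm high in all. Origin at the centre of its underside, z up its axis. It stands loose on the rubber mat (4 mm thick, 240 x 85 mm, the three weights 75 mm apart in a line, any order).
- weight_200: the 200 g weight of the set: 28 mm across, 47 mm high; origin under its centre. Stays on the mat.
- weight_100: the 100 g weight of the set: 22 mm across, 37 mm high; origin under its centre. Stays on the mat.
- petri_dish: bystander: covered glass petri dish, 94 mm across, 16 mm high; origin under its centre.
- wash_bottle: bystander: white wash bottle with red cap and spout, 66 mm across, 190 mm high; origin under its centre.
- beaker: bystander: glass beaker, 72 mm across, 95 mm high; origin under its centre.
- sample_jar: bystander: clear sample jar with green lid, 68 mm across, 85 mm high; origin under its centre.
- forceps: bystander: steel forceps lying flat, 135 mm long, 9 mm high; origin under its middle.
- weigh_cup: bystander: small white weighing cup, 60 mm across, 45 mm high; origin under its centre.

How it is judged:
On the way, in this order (a step that is already met when the one before it is completed fails the run):
1. the blue zero key is pressed until it clicks, with the pan empty (value of joint key_zero above 0.0025 m and value of joint each of key_cal, key_ok below 0.001 m), for 0.05 s.
2. the yellow calibrate key is held down, pan still empty (value of joint key_cal above 0.0025 m and value of joint each of key_zero, key_ok below 0.001 m), for 0.8 s.
3. the 500 g weight stands in the middle of the pan, let go (horizontal distance between weight_500 and pan_mid below 0.02 m and z of weight_500 in the frame of pan_mid between -0.004 and 0.004 m and angle between weight_500's own z axis and vertical below 0.05 rad and contact force between weight_500 and pan above 4 N and contact force between the fingers and weight_500 below 0.1 N and value of joint key_cal below 0.001 m), for 0.2 s.
4. the green confirm key is pressed until it clicks, the weight on the pan (value of joint key_ok above 0.0025 m and value of joint each of key_zero, key_cal below 0.001 m and horizontal distance between weight_500 and pan_mid below 0.02 m and z of weight_500 in the frame of pan_mid between -0.004 and 0.004 m and angle between weight_500's own z axis and vertical below 0.05 rad), for 0.05 s.
At the end, for the whole second after the job is handed in: the 500 g weight stands upright (within 3 degrees) at rest on the pan, its axis within 20 mm of the pan's middle, released; all keys are up (within 1 mm) (horizontal distance between weight_500 and pan_mid below 0.02 m and z of weight_500 in the frame of pan_mid between -0.004 and 0.004 m and angle between weight_500's own z axis and vertical below 0.05 rad and contact force between weight_500 and pan above 4 N and linear speed of weight_500 below 0.02 m/s and value of joint each of key_zero, key_cal, key_ok, key_power, key_menu below 0.001 m); the robot touches nothing.
It fails at once if the red or the black key is pressed, or two keys together (more than 1.5 mm) (value of joint any of key_power, key_menu above 0.0015 m or value of joint each of key_zero, key_cal above 0.0015 m).
It fails at once if the zero or calibrate key is pressed with a load on the pan, or the confirm key without the 500 g weight standing on the pan ((value of joint any of key_zero, key_cal above 0.0015 m and contact force between anything else and pan above 0.5 N) or (value of joint key_ok above 0.0015 m and not (horizontal distance between weight_500 and pan_mid below 0.02 m and z of weight_500 in the frame of pan_mid between -0.004 and 0.004 m and angle between weight_500's own z axis and vertical below 0.05 rad))).
It fails at once if a key or another part of the balance is pushed harder than 20 N (a key bottoms at 7 N) (contact force between any of the fingers, the arm and balance above 20 N).
It fails at once if more than 20 N on the pan, as when the weight is dropped or pushed down, or another weight on it (contact force between anything else and pan above 20 N or contact force between any of weight_200, weight_100 and pan above 0.2 N).
It fails at once if another weight or a bystander is moved more than 20 mm (distance of any of weight_200, weight_100, petri_dish, wash_bottle, beaker, sample_jar, forceps, weigh_cup from where it was at the start of the episode above 0.02 m).
It also fails if it takes over 72 s, if anything falls off the work surface, if the arm or the gripper's body presses on something with over 40 N, if the wrist force passes 120 N, or if a joint passes its speed limit or range.

ROBOT

A 6-joint arm with a two-finger parallel gripper is mounted at the origin on the work surface. World frame = base frame: x ahead of the robot, y to its left, z up, the work surface at z = 0. Lengths are in m, angles in rad, forces in N, time in s.
With the tool pointing down it reaches from about 0.35 to 0.875 m from the base axis. Payload 15.5 kg.
Tool frame: the origin (TCP) lies at the very end of the fingers, on their centre line; the grasp point (between the pads) lies 19 mm behind it; z points along the fingers, y is the line along which they close (so a half turn about z gives the same grasp; the last joint's range is limited). The gripper opens to 85 mm and grips with 20 to 120 N. Pads are 22 mm wide; open, the fingers measure 114 mm over their backs; the gripper's body (76 mm by 85 mm) begins 54 mm behind the grasp point. The pads swing forward as they close: fully open they stand 13 mm farther back than shut.
Start: joints at [1.056, 0.494, 1.345, -0, 1.302, -0.096], TCP at [0.255, 0.571, 0.192] pointing down, gripper open.
Joint ranges: [-2.91, 2.91], [-0.82, 2.16], [0.22, 2.67], [-1.22, 4.37], [0.12, 2.79], [-3.08, 3.08]. Speed limits (rad/s): [1.89, 1.89, 2.57, 3.01, 3.01, 3.01].

INTERFACE

Orientations are given as a 3x3 rotation matrix whose columns are the frame's x, y, z axes.
In Python, from station import arm, grab_frame gives the robot as it stands. The module is installed in compiled form; this text tells all that it offers.
- The arm moves only by the tool drive_tool, never from a script. Its argument "plan" is a list that holds one entry, the list of rows, each a list of 7 numbers: the turn, a rotation vector about the tool's x, y, z in rad, then the shift along the tool's x, y, z in mm, then the finger opening in mm, from 0 to 85.4. In form: [[[rx, ry, rz, dx, dy, dz, grip], ...]]. A call has 1 to 12 rows; each row shifts and turns the commanded pose from where the row before left it, along the tool's axes as they then stand; what a row does not reach is not made up. A row lasts 1/10 s, in which the tool goes at most 50 mm and 8.59 degrees, less where a joint would pass 70% of its speed; a pose out of reach is approached as far as the arm can. A call is refused whole if a number of a shift passes 50 or a number of a turn 0.15, either way. A call with a gripper value outside its range is refused whole. The fingers move at their own pace and stop on an object; the grip force is fixed at half the most. Time passes only in rows, so rows that do not move let the fingers close. It gives the time, the measured TCP pose, the force, the opening and the grip force at its end, in the units of the state.
- arm.state(): the state, without advancing time (a new reading comes with each control period).
- grab_frame(name): name is "scene" or "top" or "wrist"; returns a dict with "image" (384x512x3 uint8, blue, green, red), "intrinsics" (3x3 intrinsics, pixels), "dist_coeffs" ([k1, k2, p1, p2, k3] as OpenCV has them; the pictures are not rectified), "rvec" (rotation vector, rad) and "tvec" (3), from world to camera coordinates, as OpenCV has them. Camera axes: x right, y down, z forward; pixel columns grow to the right and rows downward; lengths in m; the calibration is good to about 2 mm. A picture is of the moment at which its call begins. There is no depth.
- arm.job_done(): hands the job in; it is judged then, once.
The state is a dict: "clock": time; "q": joint angles; "qvel": joint speeds; "effort": joint torques, N m; "tool_pos": TCP position; "orientation": TCP orientation; "force": force on the tool from outside, world axes, zero at the start; "moment": the same for the moment, N m; "width": finger opening in m; "finger_force": force on a finger pad.
Only numpy, scipy, OpenCV 4.12 (cv2) and the standard library are available. Lean on these libraries where they do the work, as an engineer would, in place of code of your own. Each camera call takes 0.05 s, during which the arm holds its last target. There are 200 camera calls.

## Working session

There is one attempt and no reset: what is moved stays moved. The work goes in short steps, Python scripts to look and compute and a tool call to move; the robot and the scene stay as the last step left them, time stands still between calls to the robot, and variables do not carry over. Pictures are saved under pics/ and viewed, at most 10 in all, crops included, and the job is handed in when it is done.

Besides the shell and the picture viewer there is one more tool, called after "Emit:" as name([rows], argument=value, ...), one row to a line, values as JSON. drive_tool: Moves the arm, as the interface text tells. Its arguments: {"type":"object","properties":{"plan":{"type":"array","items":{"type":"array","items":{"type":"array","items":{"type":"number"}}}}},"required":["plan"]}

```bash
mkdir -p pics; python3 - <<'E'
from station import arm, grab_frame
import cv2,numpy as np
for n in("scene","top"):
    f=grab_frame(n); cv2.imwrite(f"pics/{n}0.png",f["image"]); np.savez(f"{n}0.npz",**{k:np.array(v) for k,v in f.items()})
    R=cv2.Rodrigues(np.array(f["rvec"],float))[0]; print(n,(-R.T@np.array(f["tvec"]).ravel()).round(3),R[2].round(2))
s=arm.state(); print(s)
E
```

```text
scene [1.273 0.854 1.042] [-0.49 -0.56 -0.67]
top [0.402 0.033 1.237] [ 0.14 -0.   -0.99]
{'clock': 0.1, 'q': array([ 1.05552747e+00,  4.94135300e-01,  1.34604120e+00, -1.41930781e-05,
        1.30249848e+00, -9.54994666e-02]), 'qvel': array([ 0.00041178, -0.00195499, -0.00016371, -0.00155097,  0.0012318 ,
        0.00028811]), 'effort': array([ 1.06595009e-03, -8.83591676e+01, -3.84566367e+01, -6.76066929e-05,
        5.25254189e-03, -4.03442152e-05]), 'tool_pos': array([0.25454593, 0.57043104, 0.19116052]), 'orientation': array([[-9.13184463e-01,  4.07546150e-01, -5.21427556e-04],
       [ 4.07546474e-01,  9.13183975e-01, -9.48539821e-04],
       [ 8.95855362e-05, -1.07869779e-03, -9.99999414e-01]]), 'force': array([ 0.31173165, -0.22740212,  0.25887885]), 'moment': array([-0.00747869, -0.02357257,  0.05360363]), 'finger_force': 0.0, 'width': 0.08528884209687244}
```

View pics/scene0.png

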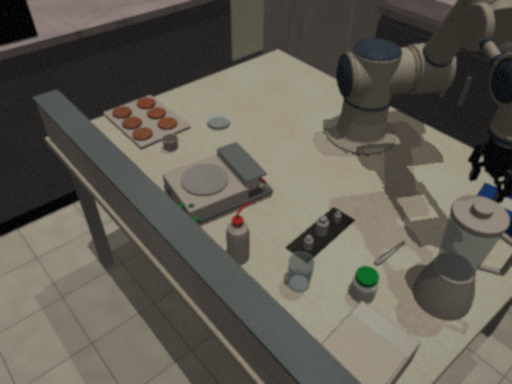

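View pics/top0.png

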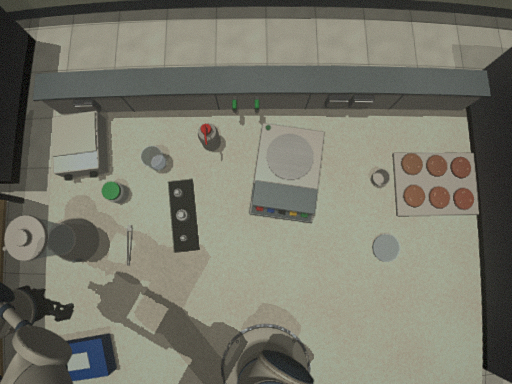

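The top view shows the balance at about (290,170), with its key row near row 211. The mat is at about (183,215), with three weights, and the middle one (181,215) looks largest. I'll crop and measure next.

```bash
cat > h.py <<'E'
import cv2,numpy as np
def load(n): return dict(np.load(n+"0.npz"))
def ray(f,uv,z):
    u=cv2.undistortPoints(np.array(uv,float).reshape(-1,1,2),f["intrinsics"],f["dist_coeffs"]).reshape(-1,2)
    R=cv2.Rodrigues(np.array(f["rvec"],float))[0]; c=-R.T@np.array(f["tvec"],float).ravel()
    d=np.c_[u,np.ones(len(u))]@R
    return c+d*((z-c[2])/d[:,2])[:,None]
def proj(f,P):
    return cv2.projectPoints(np.array(P,float).reshape(-1,1,3),np.array(f["rvec"],float),np.array(f["tvec"],float),f["intrinsics"],f["dist_coeffs"])[0].reshape(-1,2)
E
python3 - <<'E'
from h import *
t=load("top"); im=t["image"]; s=load("scene")["image"]
hsv=cv2.cvtColor(im,cv2.COLOR_BGR2HSV)
# mat
m=((hsv[...,2]<60)).astype(np.uint8)*255; m[:, :160]=0;m[:,210:]=0;m[:170]=0;m[260:]=0
m=cv2.morphologyEx(m,cv2.MORPH_CLOSE,np.ones((9,9)))
c=max(cv2.findContours(m,0,1)[0],key=cv2.contourArea); r=cv2.minAreaRect(c)
p=ray(t,cv2.boxPoints(r),.004); print("mat",r,p.round(3).tolist(),np.linalg.norm(np.diff(p[:3],axis=0),axis=1))
# keys
k=hsv[195:225,245:325]
for n,(a,b) in dict(red=(0,8),yel=(20,33),grn=(45,85),blue=(100,130)).items():
    q=cv2.inRange(k,(a,110,60),(b,255,255)); ys,xs=np.nonzero(q); print(n,len(xs),xs.mean()+245,ys.mean()+203-8) if len(xs) else print(n,0)
a=cv2.resize(im[115:225,240:335],None,fx=4.2,fy=4.2,interpolation=2)
b=cv2.resize(im[175:255,160:210],None,fx=5.7,fy=5.7,interpolation=2)
h=max(a.shape[0],b.shape[0]); pad=lambda i:cv2.copyMakeBorder(i,0,h-i.shape[0],0,0,0)
cv2.imwrite("pics/c1.png",np.hstack([pad(a),pad(b)]))
a=cv2.resize(s[140:225,155:275],None,fx=3.4,fy=3.4,interpolation=2)
b=cv2.resize(s[200:260,285:360],None,fx=4.8,fy=4.8,interpolation=2)
h=max(a.shape[0],b.shape[0]);cv2.imwrite("pics/c2.png",np.hstack([pad(a),pad(b)]))
E
```

```text
mat ((183.0147247314453, 215.40101623535156), (69.6935043334961, 24.080793380737305), 84.42780303955078) [[0.614, 0.323, 0.004], [0.621, 0.241, 0.004], [0.388, 0.216, 0.004], [0.381, 0.296, 0.004]] [0.08202879 0.23372495]
red 26 259.1923076923077 208.3846153846154
yel 29 292.7241379310345 213.0689655172414
grn 13 303.53846153846155 215.0
blue 15 270.2 210.2
```

View pics/c1.png

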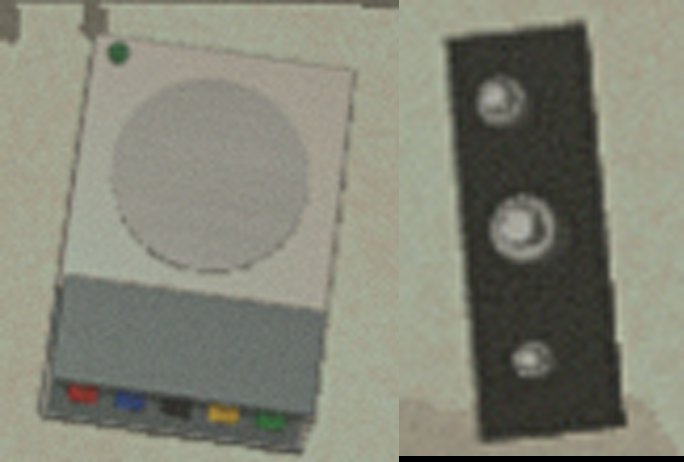

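View pics/c2.png

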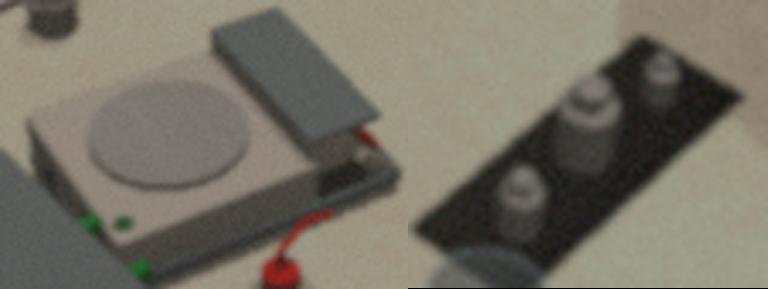

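The crops show the pan centre at about (289.8,156.7) in the top view and the key order red, blue, black, yellow, green as told. The 500 g weight is the middle one, at about (181,215).

```bash
cat >> h.py <<'E'
def rays(f,uv):
    u=cv2.undistortPoints(np.array(uv,float).reshape(-1,1,2),f["intrinsics"],f["dist_coeffs"]).reshape(-1,2)
    R=cv2.Rodrigues(np.array(f["rvec"],float))[0]; return -R.T@np.array(f["tvec"],float).ravel(), np.c_[u,np.ones(len(u))]@R
E
python3 - <<'E'
from h import *
t=load("top"); s=load("scene")
A=lambda x,y:(240+x/4.2-.38,115+y/4.2-.38)
B=lambda x,y:(160+(x-399)/5.7-.4,175+y/5.7-.4)
C=lambda x,y:(155+x/3.4-.35,140+y/3.4-.35)
D=lambda x,y:(285+(x-408)/4.8-.4,200+y/4.8-.4)
pan=[A(209,175)];print("pan",ray(t,pan,.089),"scene",ray(s,[C(169,133)],.089))
dk=ray(t,[A(97,36),A(355,70)],.079); hb=ray(t,[A(62,275),A(327,310)],.107); bf=ray(t,[A(42,417),A(302,453)],.015)
for n,q in(("deckback",dk),("headback",hb),("foot",bf)):
    d=q[0]-q[1]; print(n,q.round(3).tolist(),np.linalg.norm(d),"yaw",np.degrees(np.arctan2(-d[0],d[1])))
hs=ray(s,[C(212,35),C(278,8),C(380,115),C(310,138)],.1);print("head scene",hs.round(3).tolist())
# knob tops, top view & scene view
kt=ray(t,[B(498,97),B(519,225),B(530,357)],.067); print("w top",kt.round(3).tolist())
ws=ray(s,[D(524,172),D(596,88),D(663,58)],.06); print("w scene",ws.round(3).tolist())
print("base500 top", ray(t,[B(522,229)],.05))
print("keys z.058",ray(t,[(259.2,208.4),(270.2,210.2),(292.7,213.1),(303.5,215)],.058).round(3).tolist())
for n,uv,z in(("bottlecap",(205,128),.16),("beaker",(153,157),.095),("jar",(113,191),.085),("forceps",(129,245),.01),("cup",(379,178),.045),("petri",(386,248),.016)):
    print(n,ray(t,[uv],z).round(3).tolist())
E
```

```text
pan [[ 0.67693315 -0.08275517  0.089     ]] scene [[ 0.68095393 -0.07976633  0.089     ]]
deckback [[0.791, -0.0, 0.079], [0.762, -0.199, 0.079]] 0.20125790682350195 yaw -8.20306140720775
headback [[0.598, 0.029, 0.107], [0.57, -0.165, 0.107]] 0.19653784055195897 yaw -8.254013542701662
foot [[0.502, 0.046, 0.015], [0.471, -0.158, 0.015]] 0.2060946292216327 yaw -8.629389194539462
head scene [[0.569, -0.162, 0.1], [0.49, -0.155, 0.1], [0.522, 0.036, 0.1], [0.593, 0.02, 0.1]]
w top [[0.571, 0.277, 0.067], [0.499, 0.264, 0.067], [0.426, 0.257, 0.067]]
w scene [[0.578, 0.286, 0.06], [0.494, 0.265, 0.06], [0.442, 0.274, 0.06]]
base500 top [[0.49816079 0.26566686 0.05      ]]
keys z.058 [[0.515, 0.015, 0.058], [0.509, -0.02, 0.058], [0.499, -0.092, 0.058], [0.492, -0.126, 0.058]]
bottlecap [[0.751, 0.176, 0.16]]
beaker [[0.679, 0.35, 0.095]]
jar [[0.573, 0.48, 0.085]]
forceps [[0.402, 0.448, 0.01]]
cup [[0.612, -0.383, 0.045]]
petri [[0.382, -0.405, 0.016]]
```

```bash
cat >> h.py <<'E'
from scipy.spatial.transform import Rotation as Ro
O=np.array([.634,-.0755,0]); yaw=np.radians(-8.3)
bx=np.array([np.cos(yaw),np.sin(yaw),0]); by=np.array([-bx[1],bx[0],0]); ez=np.array([0,0,1.])
def bal(x,y,z): return O+x*bx+y*by+z*ez
def keypose(y,back,th=38.):
    a=np.radians(th); n=-np.sin(a)*bx+np.cos(a)*ez
    P=bal(-.15,y,.03)+.034*(np.cos(a)*bx+np.sin(a)*ez)+(.008+back)*n
    return P,np.c_[np.cross(by,-n),by,-n]
def down(yax):
    y=np.array(yax,float); y/=np.linalg.norm(y); return np.c_[np.cross(y,-ez),y,-ez]
def delta(s,P,R):
    R0=np.array(s["orientation"]); p=np.array(s["tool_pos"])
    rv=Ro.from_matrix(R0.T@R).as_rotvec()
    print("pos",p.round(4),"turn",rv.round(4),"shift mm, old axes",((P-p)@R0*1e3).round(1),"new axes",((P-p)@R*1e3).round(1),"F",s["force"].round(2),"t",s["clock"])
E
python3 - <<'E'
from h import *; from station import arm
s=arm.state(); P,R=keypose(.036,.06); print(P)
delta(s,np.array([.44,-.012,.2]),R)
E
```

```text
[ 0.47585321 -0.01604782  0.10451722]
pos [0.2545 0.5704 0.1912] turn [-0.0922 -0.6592 -0.2644] shift mm, old axes [-406.7 -456.3   -8.4] new axes [-216.3 -549.6  157.8] F [ 0.31 -0.23  0.26] t 0.1
```

Emit:
drive_tool([
  [[0, 0, 0, -27, -30.5, -0.6, 0], [0, 0, 0, -27, -30.5, -0.6, 0], [0, 0, 0, -27, -30.5, -0.6, 0], [0, 0, 0, -27, -30.5, -0.6, 0], [0, 0, 0, -27, -30.5, -0.6, 0], [0, 0, 0, -27, -30.5, -0.6, 0], [0, 0, 0, -27, -30.5, -0.6, 0], [0, 0, 0, -27, -30.5, -0.6, 0], [0, 0, 0, -27, -30.5, -0.6, 0], [0, 0, 0, -27, -30.5, -0.6, 0], [0, 0, 0, -27, -30.5, -0.6, 0], [0, 0, 0, -27, -30.5, -0.6, 0]],
])

```text
clock: 1.3
tool_pos: [0.4015, 0.1028, 0.1989]
orientation: [[-0.913, 0.407, -0.0], [0.407, 0.913, 0.0], [0.0, 0.0, -1.0]]
force: [1.0, 0.6, 0.5]
width: -0.0001
finger_force: 0.0
```

Emit:
drive_tool([
  [[0, 0, 0, -27, -30.5, -0.6, 0], [0, 0, 0, -27, -30.5, -0.6, 0], [0, 0, 0, -27, -30.5, -0.6, 0], [0, 0, 0, 0, 0, 0, 0], [-0.0184, -0.1318, -0.0529, 0, 0, 0, 0], [-0.0184, -0.1318, -0.0529, 0, 0, 0, 0], [-0.0184, -0.1318, -0.0529, 0, 0, 0, 0], [-0.0184, -0.1318, -0.0529, 0, 0, 0, 0], [-0.0184, -0.1318, -0.0529, 0, 0, 0, 0], [0, 0, 0, 0, 0, 0, 0], [0, 0, 0, 0, 0, 0, 0]],
])

```text
clock: 2.4
tool_pos: [0.4391, -0.0083, 0.199]
orientation: [[-0.803, 0.155, 0.575], [0.136, 0.988, -0.077], [-0.58, 0.017, -0.815]]
force: [0.6, -0.2, 0.7]
width: 0.0004
finger_force: 0.0
```

```bash
python3 - <<'E'
from h import *; from station import arm
s=arm.state(); P,R=keypose(.036,.06); delta(s,P,R); print(s["q"].round(3),s["width"])
E
```

```text
pos [ 0.4391 -0.0083  0.199 ] turn [ 0.0067 -0.0445 -0.0188] shift mm, old axes [24.3 -3.5 98.7] new axes [28.7 -2.4 97.5] F [ 0.6  -0.19  0.71] t 2.4
[-0.178  0.027  2.296  0.13   0.202 -1.707] 0.0004359916628401191
```

Emit:
drive_tool([
  [[0, 0, 0, 6, -1, 20, 0], [0, 0, 0, 6, -1, 20, 0], [0, 0, 0, 6, -1, 20, 0], [0, 0, 0, 6, -1, 20, 0], [0.003, -0.022, -0.009, 0, 0, 0, 0], [0.003, -0.022, -0.009, 0, 0, 0, 0], [0, 0, 0, 0, 0, 0, 0]],
])

```text
clock: 3.1
tool_pos: [0.4645, -0.0251, 0.1636]
orientation: [[-0.806, 0.125, 0.578], [0.122, 0.992, -0.046], [-0.579, 0.033, -0.815]]
force: [0.6, -0.5, 0.2]
width: -0.0002
finger_force: 0.0
```

```bash
python3 - <<'E'
from h import *; from station import arm, grab_frame
s=arm.state(); P,R=keypose(.036,.03); delta(s,P,R); print(s["q"].round(3))
f=grab_frame("wrist"); cv2.imwrite("pics/w1.png",f["image"]); np.savez("wrist0.npz",**{k:np.array(v) for k,v in f.items()})
E
```

```text
pos [ 0.4645 -0.0251  0.1636] turn [ 0.0382 -0.0461 -0.0047] shift mm, old axes [24.7  7.3 84.3] new axes [28.5 10.6 82.7] F [ 0.61 -0.5   0.24] t 3.1
[-0.275  0.166  2.317  1.157  0.124 -2.828]
```

View pics/w1.png

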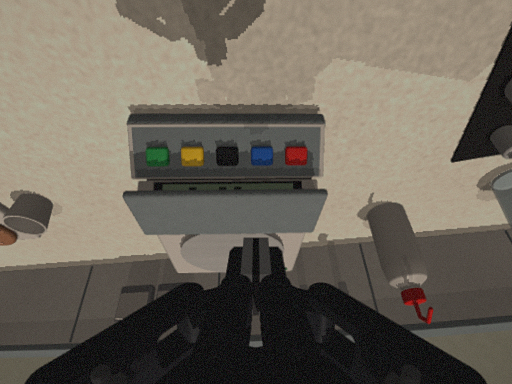

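The wrist picture shows the panel keys at row 155: green 157, yellow 192, black 227, blue 261, red 296. Nothing is in the way. Joint 5 is at its lower limit (wrist singularity), so I'll lean less and fit the arm's kinematics to check reach.

```bash
python3 - <<'E'
from h import *; from station import arm
s=arm.state(); P,R=keypose(.036,.06)
for th in(24,28):
    a=np.radians(th);z=np.sin(a)*bx-np.cos(a)*ez; R=np.c_[np.cross(by,z),by,z]; delta(s,np.array([.455,-.018,.16]),R)
# triangulate panel: key row via wrist view at candidate tilts
w=load("wrist");hsv=cv2.cvtColor(w["image"],cv2.COLOR_BGR2HSV)[140:170,130:325]
uv={}
for n,(a,b) in dict(yel=(18,33),grn=(45,85),blue=(100,130)).items():
    q=cv2.inRange(hsv,(a,120,60),(b,255,255));ys,xs=np.nonzero(q);uv[n]=(xs.mean()+130,ys.mean()+140,)
    print(n,len(xs),np.round(uv[n],1),[xs.min()+130,xs.max()+130,ys.min()+140,ys.max()+140])
for th in(30,34,38,42,46):
    print(th,[proj(w,keypose(y,0,th)[0])[0].round(1).tolist() for y in(-.072,-.036,.036)])
E
```

```text
pos [ 0.4641 -0.0253  0.1634] turn [ 0.0376  0.1974 -0.0007] shift mm, old axes [10.2  5.9 -2.8] new axes [10.6  5.9 -1. ] F [ 0.12 -0.46 -0.54] t 3.15
pos [ 0.4641 -0.0253  0.1634] turn [ 0.0376  0.1276 -0.002 ] shift mm, old axes [10.2  5.9 -2.8] new axes [10.5  5.9 -1.7] F [ 0.12 -0.46 -0.54] t 3.15
yel 430 [192. 156.] [np.int64(181), np.int64(203), np.int64(147), np.int64(165)]
grn 386 [156.7 156.4] [np.int64(146), np.int64(168), np.int64(148), np.int64(165)]
blue 389 [261.6 155.6] [np.int64(251), np.int64(272), np.int64(147), np.int64(165)]
30 [[158.1, 157.1], [192.5, 156.7], [260.8, 155.9]]
34 [[157.4, 157.2], [192.0, 156.7], [260.9, 155.9]]
38 [[156.7, 157.1], [191.6, 156.6], [261.0, 155.9]]
42 [[156.0, 156.8], [191.2, 156.4], [261.2, 155.6]]
46 [[155.2, 156.4], [190.7, 156.0], [261.3, 155.2]]
```

Emit:
drive_tool([
  [[0.009, 0.045, 0, 2, 1, -2, 0], [0.009, 0.045, 0, 2, 1, -2, 0], [0.009, 0.045, 0, 2, 1, -2, 0], [0.009, 0.045, 0, 2, 1, -2, 0], [0, 0, 0, 0, 0, 0, 0], [0, 0, 0, 0, 0, 0, 0]],
])

```text
clock: 3.75
tool_pos: [0.4606, -0.0132, 0.165]
orientation: [[-0.855, 0.118, 0.504], [0.12, 0.992, -0.029], [-0.504, 0.036, -0.863]]
force: [-0.1, 1.2, 0.1]
width: 0.0001
finger_force: 0.0
```

```bash
cat >> h.py <<'E'
def kp(y,back,th=25.,off=-.007,tilt=40.):
    "tool leaning th; tip centre off metres along slope from key centre, back metres behind"
    t=np.radians(tilt); up=np.cos(t)*bx+np.sin(t)*ez; n=-np.sin(t)*bx+np.cos(t)*ez
    a=np.radians(th); z=np.sin(a)*bx-np.cos(a)*ez
    # back edge of tip (11 mm) touches first
    P=bal(-.15,y,.03)+(.034+off)*up+.008*n+n*.011*np.sin(abs(t-a))-z*back
    return P,np.c_[np.cross(by,z),by,z]
E
python3 - <<'E'
from h import *; from station import arm
s=arm.state(); delta(s,*kp(.036,.03)); print(s["q"].round(3))
from scipy.optimize import least_squares
D=[([1.05552747,.494135,1.34604,0,1.3025,-.0955],[.25454593,.57043104,.19116],[-.00052,-.00095,-1]),
([-.178,.027,2.296,.13,.202,-1.707],[.4391,-.0083,.199],[.575,-.077,-.815]),
([-.275,.166,2.317,1.157,.124,-2.828],[.4645,-.0251,.1636],[.578,-.046,-.815]),
(s["q"],s["tool_pos"],s["orientation"][:,2])]
for q,p,z in D: print(np.round(q,3),np.round(p,4),np.round(z,3))
def wc(x,q):
    h,L2,L3,e,Lt=x; S=q[1]+q[2]; r=L2*np.sin(q[1])+L3*np.sin(S)+e*np.cos(S)
    return np.array([r*np.cos(q[0]),r*np.sin(q[0]),h+L2*np.cos(q[1])+L3*np.cos(S)-e*np.sin(S)])
f=lambda x:np.concatenate([wc(x,q)+x[4]*np.array(z)-p for q,p,z in D])
o=least_squares(f,[.3,.4,.4,0,.25]); print(o.x.round(4),(o.fun*1e3).round(1))
E
```

```text
pos [ 0.4606 -0.0132  0.165 ] turn [0.0439 0.0915 0.0065] shift mm, old axes [14.  -4.4 86.8] new axes [ 6.  -0.7 87.8] F [-0.06  1.16  0.11] t 3.75
[-0.23   0.141  2.236  0.348  0.257 -1.986]
[ 1.056  0.494  1.346  0.     1.302 -0.096] [0.2545 0.5704 0.1912] [-0.001 -0.001 -1.   ]
[-0.178  0.027  2.296  0.13   0.202 -1.707] [ 0.4391 -0.0083  0.199 ] [ 0.575 -0.077 -0.815]
[-0.275  0.166  2.317  1.157  0.124 -2.828] [ 0.4645 -0.0251  0.1636] [ 0.578 -0.046 -0.815]
[-0.23   0.141  2.236  0.348  0.257 -1.986] [ 0.4606 -0.0132  0.165 ] [ 0.504 -0.029 -0.863]
[0.6328 0.5209 0.4678 0.2862 0.5187] [ 51.6 -29.8 -18.7  16.7 -60.    3.3 -24.2 -38.4  15.2 -13.4 -45.3   0.3]
```

```bash
cat >> h.py <<'E'
def fk(x,q):
    h,L2,L3,e,Lt,b,a,w=x
    A=lambda ax,t:Ro.from_rotvec(np.array(ax)*t)
    R1=A([0,0,1],q[0]); p=np.array([0,0,h])+R1.apply([a,b,0])
    R2=R1*A([0,1,0],q[1]); p=p+R2.apply([0,0,L2])
    R3=R2*A([0,1,0],q[2]); p=p+R3.apply([e,0,L3])
    R5=R3*A([0,0,1],q[3])*A([0,1,0],q[4]); R6=R5*A([0,0,1],q[5])
    return p+R5.apply([w,0,Lt]),R6
E
python3 - <<'E'
from h import *; from station import arm
from scipy.optimize import least_squares
s=arm.state()
D=[([1.05552747,.494135,1.34604,0,1.3025,-.0955],[.25454593,.57043104,.19116],[-.00052,-.00095,-1]),
([-.178,.027,2.296,.13,.202,-1.707],[.4391,-.0083,.199],[.575,-.077,-.815]),
([-.275,.166,2.317,1.157,.124,-2.828],[.4645,-.0251,.1636],[.578,-.046,-.815]),
(s["q"],s["tool_pos"],s["orientation"][:,2])]
f=lambda x:np.concatenate([np.r_[fk(x,q)[0]-p,.05*(fk(x,q)[1].as_matrix()[:,2]-z)] for q,p,z in D]+[.02*np.array(x[[3,6,7]])])
o=least_squares(f,[.3,.4,.4,0,.25,.06,0,0]); print(o.x.round(4),(o.fun*1e3).round(1))
np.save("fk.npy",o.x); x=o.x
q0=s["q"]; C=np.array(s["orientation"]).T@fk(x,q0)[1].as_matrix(); print(C.round(3))
lo=np.array([-2.91,-.82,.22,-1.22,.12,-3.08]);hi=np.array([2.91,2.16,2.67,4.37,2.79,3.08])
for y in(.036,-.072):
  for th in(20,24,28,32):
    P,R=kp(y,0,th)
    g=lambda q:np.r_[(fk(x,q)[0]-P)*5,((fk(x,q)[1].as_matrix()@C.T)-R).ravel()]
    r=least_squares(g,np.clip(q0,lo+.01,hi-.01),bounds=(lo,hi)); print(y,th,r.x.round(2),r.cost.round(5))
E
```

```text
[2.534e-01 5.959e-01 3.825e-01 1.167e-01 3.726e-01 5.970e-02 2.000e-03
 1.000e-04] [-0.1  0.   0.  -0.   0.   0.  -0.2 -0.1 -0.  -0.   0.   0.   0.   0.
 -0.1 -0.   0.  -0.   0.2 -0.1  0.1  0.  -0.  -0.   2.3  0.   0. ]
[[ 0.  1. -0.]
 [-1.  0. -0.]
 [-0. -0.  1.]]
0.036 20 [-0.16  0.45  2.11  0.03  0.23 -1.62] 0.0
0.036 24 [-0.16  0.45  2.16  0.07  0.12 -1.65] 0.00019
0.036 28 [-0.17  0.44  2.16  0.08  0.12 -1.67] 0.0058
0.036 32 [-0.26  0.45  2.21  1.41  0.12 -3.08] 0.01445
-0.072 20 [-0.45  0.45  2.11  0.4   0.27 -2.25] 0.0
-0.072 24 [-0.47  0.46  2.18  0.89  0.17 -2.76] 0.0
-0.072 28 [-0.48  0.46  2.2   1.22  0.15 -3.08] 0.00163
-0.072 32 [-0.47  0.45  2.2   1.23  0.15 -3.08] 0.01056
```

```bash
cat >> h.py <<'E'
from scipy.optimize import least_squares
X=np.load("fk.npy"); C=np.array([[0,1,0],[-1,0,0],[0,0,1.]])
lo=np.array([-2.91,-.82,.22,-1.22,.12,-3.08]);hi=np.array([2.91,2.16,2.67,4.37,2.79,3.08])
def F(q): p,R=fk(X,q); return p,R.as_matrix()@C.T
def ik(P,R,seed):
    g=lambda q:np.r_[(F(q)[0]-P)*5,(F(q)[1]-R).ravel()]
    return least_squares(g,np.clip(seed,lo+.001,hi-.001),bounds=(lo,hi))
E
python3 - <<'E'
from h import *
flip=np.diag([-1,-1,1.])
for fl in(0,1):
 for y in(.036,-.036,-.072):
  for th in(34,38,42):
   for back in(0,.06):
    P,R=kp(y,back,th,off=-.001); R=R@flip if fl else R
    b=min((ik(P,R,[-.3,.45,2.2,q4,.3,q6]) for q4 in(2.6,3.2,3.8) for q6 in(-2,0,2)),key=lambda r:r.cost)
    print("flip" if fl else "same",y,th,back,b.x.round(2),b.cost.round(5))
E
```

```text
same 0.036 34 0 [-0.17  0.53  2.33  3.1   0.31  1.59] 0.0
same 0.036 34 0.06 [-0.17  0.35  2.35  3.05  0.16  1.64] 0.0
same 0.036 38 0 [-0.17  0.6   2.4   3.11  0.52  1.58] 0.0
same 0.036 38 0.06 [-0.17  0.42  2.44  3.09  0.38  1.59] 0.0
same 0.036 42 0 [-0.17  0.68  2.47  3.12  0.74  1.57] 0.0
same 0.036 42 0.06 [-0.18  0.52  2.53  3.11  0.64  1.58] 0.0
same -0.036 34 0 [-0.41  0.53  2.34  2.69  0.34  1.78] 0.0
same -0.036 34 0.06 [-0.44  0.35  2.36  2.28  0.22  2.17] 0.0
same -0.036 38 0 [-0.43  0.6   2.41  2.8   0.54  1.64] 0.0
same -0.036 38 0.06 [-0.47  0.42  2.45  2.62  0.41  1.79] 0.0
same -0.036 42 0 [-0.45  0.69  2.48  2.85  0.76  1.56] 0.0
same -0.036 42 0.06 [-0.51  0.53  2.55  2.75  0.67  1.61] 0.0
same -0.072 34 0 [-0.52  0.53  2.33  2.48  0.35  1.88] 0.0
same -0.072 34 0.06 [-0.57  0.35  2.35  2.01  0.26  2.33] 0.0
same -0.072 38 0 [-0.55  0.6   2.4   2.64  0.53  1.69] 0.0
same -0.072 38 0.06 [-0.61  0.42  2.44  2.4   0.42  1.89] 0.0
same -0.072 42 0 [-0.58  0.68  2.47  2.71  0.74  1.57] 0.0
same -0.072 42 0.06 [-0.66  0.52  2.53  2.57  0.65  1.65] 0.0
flip 0.036 34 0 [
[... 365 characters left out ...]
0.53  2.34  2.69  0.34 -1.36] 0.0
flip -0.036 34 0.06 [-0.44  0.35  2.36  2.28  0.22 -0.97] 0.0
flip -0.036 38 0 [-0.43  0.6   2.41  2.8   0.54 -1.5 ] 0.0
flip -0.036 38 0.06 [-0.47  0.42  2.45  2.62  0.41 -1.35] 0.0
flip -0.036 42 0 [-0.45  0.69  2.48  2.85  0.76 -1.58] 0.0
flip -0.036 42 0.06 [-0.51  0.53  2.55  2.75  0.67 -1.53] 0.0
flip -0.072 34 0 [-0.52  0.53  2.33  2.48  0.35 -1.26] 0.0
flip -0.072 34 0.06 [-0.57  0.35  2.35  2.01  0.26 -0.81] 0.0
flip -0.072 38 0 [-0.55  0.6   2.4   2.64  0.53 -1.45] 0.0
flip -0.072 38 0.06 [-0.61  0.42  2.44  2.4   0.42 -1.25] 0.0
flip -0.072 42 0 [-0.58  0.68  2.47  2.71  0.74 -1.58] 0.0
flip -0.072 42 0.06 [-0.66  0.52  2.53  2.57  0.65 -1.49] 0.0
```

```bash
python3 - <<'E'
from h import *; from station import arm
s=arm.state(); q=s["q"].copy(); print(q.round(3))
n=19; st=2.74/n
for k in (0,1,5,10,14,19):
    p,R=F(q+np.array([0,0,0,st*k,0,0])); print(k,p.round(3),R[:,2].round(2))
p0,R0=F(q);p1,R1=F(q+np.array([0,0,0,st,0,0])); pm,Rm=F(q+np.array([0,0,0,st/2,0,0]))
print("turn",Ro.from_matrix(R0.T@R1).as_rotvec().round(4),"shift old/mid/new",*[((p1-p0)@A*1e3).round(2) for A in(R0,Rm,R1)])
E
```

```text
[-0.23   0.141  2.236  0.348  0.257 -1.986]
0 [ 0.461 -0.013  0.165] [ 0.5  -0.03 -0.86]
1 [ 0.468 -0.002  0.169] [ 0.52  0.   -0.85]
5 [0.503 0.029 0.195] [ 0.62  0.08 -0.78]
10 [0.552 0.027 0.241] [ 0.75  0.08 -0.66]
14 [ 0.579 -0.006  0.274] [ 0.82 -0.01 -0.57]
19 [ 0.584 -0.07   0.292] [ 0.83 -0.18 -0.52]
turn [-0.0335 -0.0148  0.1395] shift old/mid/new [-6.37 12.08 -0.25] [-5.51 12.5   0.  ] [-4.63 12.85  0.25]
```

Emit:
drive_tool([
  [[-0.0335, -0.0148, 0.1395, -5.5, 12.5, 0, 0], [-0.0335, -0.0148, 0.1395, -5.5, 12.5, 0, 0], [-0.0335, -0.0148, 0.1395, -5.5, 12.5, 0, 0], [-0.0335, -0.0148, 0.1395, -5.5, 12.5, 0, 0], [-0.0335, -0.0148, 0.1395, -5.5, 12.5, 0, 0], [-0.0335, -0.0148, 0.1395, -5.5, 12.5, 0, 0], [-0.0335, -0.0148, 0.1395, -5.5, 12.5, 0, 0], [-0.0335, -0.0148, 0.1395, -5.5, 12.5, 0, 0], [-0.0335, -0.0148, 0.1395, -5.5, 12.5, 0, 0]],
])

```text
clock: 4.65
tool_pos: [0.5401, 0.0382, 0.2279]
orientation: [[-0.179, 0.667, 0.723], [0.982, 0.167, 0.089], [-0.061, 0.726, -0.685]]
force: [0.2, -0.4, -0.6]
width: -0.0001
finger_force: 0.0
```

```bash
cat > st.py <<'E'
from h import *; from station import arm
s=arm.state(); print("q",s["q"].round(3),"p",s["tool_pos"].round(4),"z",s["orientation"][:,2].round(3),"F",s["force"].round(2),"t",s["clock"])
E
python3 st.py
```

```text
q [-0.205  0.148  2.248  1.748  0.24  -2.066] p [0.5401 0.0382 0.2279] z [ 0.723  0.089 -0.685] F [ 0.19 -0.37 -0.57] t 4.65
```

Emit:
drive_tool([
  [[-0.0335, -0.0148, 0.1395, -5.5, 12.5, 0, 0], [-0.0335, -0.0148, 0.1395, -5.5, 12.5, 0, 0], [-0.0335, -0.0148, 0.1395, -5.5, 12.5, 0, 0], [-0.0335, -0.0148, 0.1395, -5.5, 12.5, 0, 0], [-0.0335, -0.0148, 0.1395, -5.5, 12.5, 0, 0], [-0.0335, -0.0148, 0.1395, -5.5, 12.5, 0, 0], [-0.0335, -0.0148, 0.1395, -5.5, 12.5, 0, 0], [-0.0335, -0.0148, 0.1395, -5.5, 12.5, 0, 0], [0, 0, 0, 0, 0, 0, 0]],
])

```text
clock: 5.55
tool_pos: [0.5875, -0.0313, 0.2873]
orientation: [[0.492, 0.236, 0.838], [0.577, -0.809, -0.112], [0.651, 0.539, -0.534]]
force: [-0.3, 0.0, -0.2]
width: 0.0002
finger_force: 0.0
```

```bash
cat >> h.py <<'E'
FL=np.diag([-1,-1,1.])
def kf(y,back,th=38.,off=-.001): P,R=kp(y,back,th,off); return P,R@FL
E
python3 st.py; python3 - <<'E'
from h import *; from station import arm
s=arm.state(); delta(s,*kf(.036,.1)); q=s["q"]
a,b=s["tool_pos"],kf(.036,.1)[0]; Rt=kf(.036,.1)[1]; rv=Ro.from_matrix(s["orientation"].T@Rt).as_rotvec()
for k in np.linspace(0,1,6):
    r=ik(a+(b-a)*k, s["orientation"]@Ro.from_rotvec(rv*k).as_matrix(), q); q=r.x; print(q.round(2),r.cost.round(4))
for bk in (.05,0): r=ik(*kf(.036,bk),q); print(bk,r.x.round(2))
E
```

```text
q [-0.181  0.146  2.234  2.974  0.249 -2.125] p [ 0.5875 -0.0313  0.2873] z [ 0.838 -0.112 -0.534] F [-0.33  0.01 -0.23] t 5.55
pos [ 0.5875 -0.0313  0.2873] turn [ 0.1101 -0.3337  0.6924] shift mm, old axes [-155.1 -129.3  -37.2] new axes [-202.6    1.    33.1] F [-0.33  0.01 -0.23] t 5.55
[-0.18  0.15  2.23  2.97  0.25 -2.12] 0.0
[-0.15  0.16  2.27  3.16  0.23 -2.15] 0.0
[-0.14  0.17  2.31  3.28  0.21 -2.12] 0.0
[-0.13  0.2   2.35  3.3   0.21 -2.  ] 0.0
[-0.15  0.23  2.39  3.22  0.21 -1.79] 0.0
[-0.18  0.28  2.44  3.06  0.24 -1.52] 0.0
0.05 [-0.17  0.45  2.43  3.1   0.4  -1.55]
0 [-0.17  0.6   2.4   3.11  0.52 -1.56]
```

```bash
python3 - <<'E'
from h import *; from station import arm
s=arm.state(); b,Rt=kf(.036,.1); R0=s["orientation"]; rv=Ro.from_matrix(R0.T@Rt).as_rotvec(); d=(b-s["tool_pos"])/6*1e3
print((rv/6).round(4))
for k in range(6): print((d@(R0@Ro.from_rotvec(rv*(k+.5)/6).as_matrix())).round(1))
E
```

```text
[ 0.0184 -0.0556  0.1154]
[-27.2 -20.1  -5.3]
[-29.6 -16.9  -3.3]
[-31.5 -13.4  -1.4]
[-32.8  -9.7   0.6]
[-33.6  -5.8   2.6]
[-33.9  -1.8   4.6]
```

Emit:
drive_tool([
  [[0.0184, -0.0556, 0.1154, -27.2, -20.1, -5.3, 0], [0.0184, -0.0556, 0.1154, -29.6, -16.9, -3.3, 0], [0.0184, -0.0556, 0.1154, -31.5, -13.4, -1.4, 0], [0.0184, -0.0556, 0.1154, -32.8, -9.7, 0.6, 0], [0.0184, -0.0556, 0.1154, -33.6, -5.8, 2.6, 0], [0.0184, -0.0556, 0.1154, -33.9, -1.8, 4.6, 0], [0, 0, 0, 0, 0, 0, 0], [0, 0, 0, 0, 0, 0, 0]],
])

```text
clock: 6.35
tool_pos: [0.4529, -0.025, 0.1333]
orientation: [[0.781, -0.136, 0.61], [-0.103, -0.991, -0.089], [0.617, 0.007, -0.787]]
force: [-0.1, -0.9, 0.6]
width: 0.0002
finger_force: 0.0
```

```bash
python3 st.py; python3 - <<'E'
from h import *; from station import arm
delta(arm.state(),*kf(.036,.015))
E
```

```text
q [-0.232  0.292  2.441  2.93   0.26  -1.446] p [ 0.4529 -0.025   0.1333] z [ 0.61  -0.089 -0.787] F [-0.11 -0.92  0.62] t 6.35
pos [ 0.4529 -0.025   0.1333] turn [-0.0002 -0.0012  0.0112] shift mm, old axes [ -2.1 -12.2  79.3] new axes [ -2.2 -12.2  79.3] F [-0.11 -0.92  0.62] t 6.35
```

Emit:
drive_tool([
  [[0, 0, 0.0112, -1, -6, 2, 0], [0, 0, 0, -1, -6, 2, 0], [0, 0, 0, 0, 0, 15, 0], [0, 0, 0, 0, 0, 15, 0], [0, 0, 0, 0, 0, 15, 0], [0, 0, 0, 0, 0, 15, 0], [0, 0, 0, 0, 0, 13, 0], [0, 0, 0, 0, 0, 0, 0], [0, 0, 0, 0, 0, 0, 0]],
])

```text
clock: 7.25
tool_pos: [0.5001, -0.0193, 0.072]
orientation: [[0.778, -0.146, 0.611], [-0.117, -0.989, -0.088], [0.617, -0.002, -0.787]]
force: [-0.5, -0.3, -0.0]
width: 0.0002
finger_force: 0.0
```

```bash
python3 st.py; python3 - <<'E'
from h import *; from station import arm,grab_frame
delta(arm.state(),*kf(.036,0))
w=grab_frame("wrist")["image"]; t=grab_frame("top")["image"]
cv2.imwrite("pics/w2.png",np.hstack([cv2.resize(w,(480,360)),cv2.resize(t[150:230,240:335],(320,270)) .copy() if 0 else cv2.copyMakeBorder(cv2.resize(t[150:240,240:340],(300,270)),0,90,0,0,0)]))
E
```

```text
q [-0.17   0.547  2.411  3.106  0.481 -1.556] p [ 0.5001 -0.0193  0.072 ] z [ 0.611 -0.088 -0.787] F [-0.53 -0.27 -0.02] t 7.25
pos [ 0.5001 -0.0193  0.072 ] turn [-0.0007 -0.0021 -0.0031] shift mm, old axes [-0.6  0.3 17.8] new axes [-0.6  0.3 17.8] F [-0.53 -0.27 -0.02] t 7.25
```

View pics/w2.png

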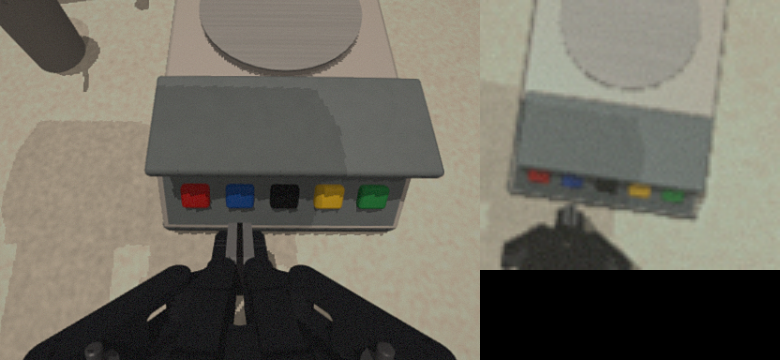

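The tip (column 240) lines up with the blue key (column 240), which is under the visor. Now I'll feel for it.

Emit:
drive_tool([
  [[0, 0, 0, 0, 0, 4, 0], [0, 0, 0, 0, 0, 4, 0], [0, 0, 0, 0, 0, 3, 0], [0, 0, 0, 0, 0, 1, 0], [0, 0, 0, 0, 0, 0, 0]],
])

```text
clock: 7.85
tool_pos: [0.5071, -0.0205, 0.0617]
orientation: [[0.778, -0.149, 0.61], [-0.12, -0.989, -0.088], [0.616, -0.005, -0.788]]
force: [-1.0, 0.9, 0.3]
width: 0.0002
finger_force: 0.0
```

Emit:
drive_tool([
  [[0, 0, 0, 0, 0, 1, 0], [0, 0, 0, 0, 0, 1, 0], [0, 0, 0, 0, 0, 0, 0]],
])

```text
clock: 8.15
tool_pos: [0.5084, -0.0207, 0.0603]
orientation: [[0.778, -0.149, 0.61], [-0.12, -0.989, -0.088], [0.617, -0.005, -0.787]]
force: [-0.3, -0.2, 0.2]
width: 0.0
finger_force: 0.0
```

Emit:
drive_tool([
  [[0, 0, 0, 0, 0, 1, 0], [0, 0, 0, 0, 0, 1, 0], [0, 0, 0, 0, 0, 0, 0]],
])

```text
clock: 8.45
tool_pos: [0.5096, -0.0208, 0.0588]
orientation: [[0.778, -0.149, 0.61], [-0.12, -0.989, -0.088], [0.617, -0.005, -0.787]]
force: [0.9, 0.4, 0.3]
width: 0.0004
finger_force: 0.0
```

Emit:
drive_tool([
  [[0, 0, 0, 0, 0, 1, 0], [0, 0, 0, 0, 0, 1, 0], [0, 0, 0, 0, 0, 0, 0]],
])

```text
clock: 8.75
tool_pos: [0.5108, -0.021, 0.0572]
orientation: [[0.778, -0.149, 0.61], [-0.12, -0.989, -0.088], [0.617, -0.005, -0.787]]
force: [-0.5, 0.5, 0.2]
width: -0.0003
finger_force: 0.0
```

Emit:
drive_tool([
  [[0, 0, 0, 0, 0, 1, 0], [0, 0, 0, 0, 0, 0.5, 0], [0, 0, 0, 0, 0, 0, 0]],
])

```text
clock: 9.05
tool_pos: [0.5117, -0.0211, 0.056]
orientation: [[0.778, -0.149, 0.61], [-0.12, -0.989, -0.088], [0.617, -0.005, -0.787]]
force: [0.2, 0.2, -0.0]
width: -0.0001
finger_force: 0.0
```

Emit:
drive_tool([
  [[0, 0, 0, 0, 0, 1, 0], [0, 0, 0, 0, 0, 0.5, 0], [0, 0, 0, 0, 0, 0, 0]],
])

```text
clock: 9.35
tool_pos: [0.5126, -0.0212, 0.0548]
orientation: [[0.778, -0.149, 0.61], [-0.12, -0.989, -0.088], [0.617, -0.005, -0.787]]
force: [-0.3, 0.5, -0.3]
width: -0.0002
finger_force: 0.0
```

Emit:
drive_tool([
  [[0, 0, 0, 0, 0, 0.7, 0], [0, 0, 0, 0, 0, 0.5, 0], [0, 0, 0, 0, 0, 0, 0]],
])

```text
clock: 9.65
tool_pos: [0.5134, -0.0214, 0.0539]
orientation: [[0.778, -0.149, 0.61], [-0.12, -0.989, -0.088], [0.617, -0.005, -0.787]]
force: [-0.4, -0.8, 0.3]
width: 0.0003
finger_force: 0.0
```

Emit:
drive_tool([
  [[0, 0, 0, 0, 0, 0.7, 0], [0, 0, 0, 0, 0, 0.5, 0], [0, 0, 0, 0, 0, 0, 0]],
])

```text
clock: 9.95
tool_pos: [0.5141, -0.0215, 0.0529]
orientation: [[0.778, -0.149, 0.61], [-0.12, -0.989, -0.088], [0.617, -0.005, -0.787]]
force: [0.3, 0.2, 0.3]
width: -0.0004
finger_force: 0.0
```

Emit:
drive_tool([
  [[0, 0, 0, 0, 0, 0.7, 0], [0, 0, 0, 0, 0, 0.5, 0], [0, 0, 0, 0, 0, 0, 0]],
])

```text
clock: 10.25
tool_pos: [0.5148, -0.0216, 0.052]
orientation: [[0.778, -0.149, 0.61], [-0.12, -0.989, -0.088], [0.617, -0.005, -0.787]]
force: [0.1, -0.5, -0.5]
width: -0.0002
finger_force: 0.0
```

```bash
python3 st.py; python3 - <<'E'
from h import *; from station import arm,grab_frame
s=arm.state(); b=s["tool_pos"]-O; print("bal frame",b@bx,b@by,b[2])
for th in(30,34,38): p,_=keypose(.036,0,th); n=keypose(.036,0,th)[1][:,2]; print(th,"dist along normal to cap plane mm",(p-s["tool_pos"])@n*1e3)
w=grab_frame("wrist");cv2.imwrite("pics/w3.png",cv2.resize(w["image"][140:300,120:420],(750,400)))
E
```

```text
q [-0.17   0.615  2.39   3.11   0.527 -1.556] p [ 0.5148 -0.0216  0.052 ] z [ 0.61  -0.088 -0.787] F [ 0.12 -0.53 -0.5 ] t 10.25
bal frame -0.12572165983232 0.036164877387474426 0.05201211854339122
30 dist along normal to cap plane mm -1.076116234148705
34 dist along normal to cap plane mm -3.327402205808602
38 dist along normal to cap plane mm -5.601452604233808
```

View pics/w3.png

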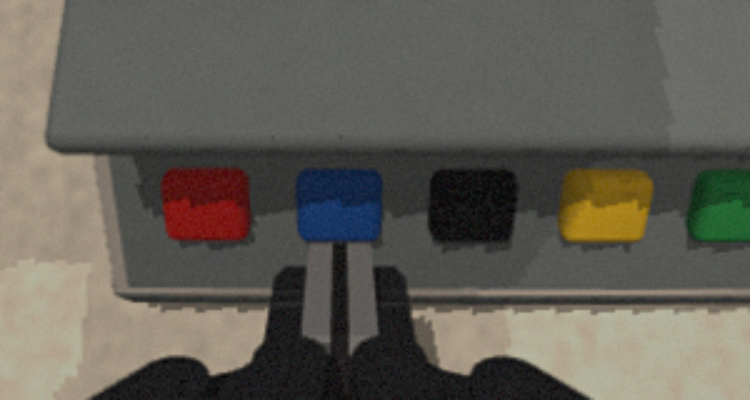

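The blue cap spans x 297–382, y 168–241 in the crop, and the fingertips end at row 241, right at its lower edge. I'll check that against the projections.

```bash
python3 - <<'E'
from h import *; from station import arm,grab_frame
s=arm.state(); w=grab_frame("wrist"); w={k:np.array(v) for k,v in w.items()}
c,_=rays(w,[(0,0)]); b=c-O; print("cam in bal",b@bx,b@by,b[2]); b=(c-s["tool_pos"])@s["orientation"]; print("cam in tool",b)
print("tcp px",proj(w,s["tool_pos"]))
hsv=cv2.cvtColor(w["image"],cv2.COLOR_BGR2HSV)
m=cv2.inRange(hsv[195:245,230:290],(100,120,25),(130,255,255)); ys,xs=np.nonzero(m); print("blue",xs.min()+230,xs.max()+230,ys.min()+195,ys.max()+195)
for th in(30,34,38,42,46):
    t=np.radians(th); up=np.cos(t)*bx+np.sin(t)*ez; p=keypose(.036,0,th)[0]
    print(th,"top edge/centre/bottom/ left,right",*[proj(w,p+d)[0].round(1) for d in(.01*up,0*up,-.01*up,.0115*by,-.0115*by)])
# panel front edge
print("foot edge",proj(w,bal(-.15,.036,.03)),"visor",proj(w,bal(-.128,.036,.098)))
E
```

```text
cam in bal -0.1735443128520787 0.03577619225722764 0.24694993991504666
cam in tool [ 0.08253395 -0.00031048 -0.18292952]
tcp px [[255.61827353 220.50095262]]
blue 239 272 208 235
30 top edge/centre/bottom/ left,right [255.8 204. ] [255.8 218.2] [255.9 232.1] [239.1 218.3] [272.6 218.1]
34 top edge/centre/bottom/ left,right [255.8 206. ] [255.9 220. ] [255.9 233.7] [238.9 220.1] [272.8 219.9]
38 top edge/centre/bottom/ left,right [255.8 208.3] [255.9 222.1] [255.9 235.5] [238.8 222.2] [273. 222.]
42 top edge/centre/bottom/ left,right [255.8 211. ] [255.9 224.5] [255.9 237.4] [238.6 224.6] [273.1 224.4]
46 top edge/centre/bottom/ left,right [255.8 214. ] [255.9 227.1] [256.  239.5] [238.4 227.2] [273.3 227. ]
foot edge [[256.08191639 259.67611387]] visor [[255.68728778 204.21358894]]
```

```bash
python3 - <<'E'
from h import *; from station import arm,grab_frame
s=arm.state(); w=grab_frame("wrist"); w={k:np.array(v) for k,v in w.items()}
R=s["orientation"];p=s["tool_pos"]
for xo in(-.011,0,.011): print(xo,[(d,proj(w,p-R[:,2]*d/1e3+R[:,0]*xo)[0].round(1).tolist()) for d in(-5,0,5,10,15,20)])
print("finger face widths px at y:",[proj(w,p-R[:,2]*.01+R[:,1]*yo)[0].round(1).tolist() for yo in(-.0145,.0145)])
i=w["image"][212:250,256-22:256+22]
g=cv2.cvtColor(i,cv2.COLOR_BGR2GRAY); print(g[:,12:32:2])
E
```

```text
-0.011 [(-5, [255.6, 231.7]), (0, [255.6, 234.8]), (5, [255.6, 238.2]), (10, [255.6, 241.7]), (15, [255.6, 245.3]), (20, [255.7, 249.2])]
0 [(-5, [255.6, 217.7]), (0, [255.6, 220.6]), (5, [255.6, 223.6]), (10, [255.7, 226.8]), (15, [255.7, 230.2]), (20, [255.7, 233.7])]
0.011 [(-5, [255.7, 203.1]), (0, [255.7, 205.8]), (5, [255.7, 208.5]), (10, [255.7, 211.4]), (15, [255.7, 214.4]), (20, [255.7, 217.6])]
finger face widths px at y: [[233.7, 226.8], [277.6, 226.8]]
[[ 37  39  29  34  35  37  39  44  31  39]
 [ 36  32  34  40  34  36  36  38  35  39]
 [ 37  34  33  32  36  32  36  39  36  39]
 [ 30  40  37  42  39  40  38  33  35  38]
 [ 34  27  33  41  42  28  35  35  28  31]
 [ 32  39  32  37  37  30  32  29  27  35]
 [ 33  27  31  30  30  36  36  39  28  32]
 [ 33  38  38  33  36  39  43  39  31  34]
 [ 30  36  45  51  47  38  27  39  40  39]
 [ 47  46  49  49  46  52  39  36  37  46]
 [ 54  52  44  54  42  50  34  39  52  52]
 [ 54  48  52  53  47  53  46  61  52  47]
 [ 48  45  52  51  56  52  47  58  55  48]
 [ 57  49  54  53  46  51  48  57  49  40]
 [ 48  39  52  54  44  45  53
[... 303 characters left out ...]
38  49  49]
 [ 55  45  51  55  46  48  44  49  47  51]
 [ 46  42  39  43  40  46  40  37  38  41]
 [ 42  47  48  41  37  41  45  42  47  43]
 [ 76  77  76  74  28  34  41  78  77  72]
 [ 92  92  93  86  24  33  41  93  94  91]
 [ 97  90  88  95  21  19  45  94  94  96]
 [ 95  93  89  96   6  28  45  98  92  93]
 [ 91  90  93  89  23  24  41  88  94  88]
 [ 91  95  93  96  23  13  41  94  92  93]
 [ 92  95  93  87  27  28  38  96  94  96]
 [ 90  90  97  75  18  17  46  96  91  91]
 [ 95  96  94  76  30  25  39  94  88  91]
 [ 89  92  94  75  30  18  30  95  91  91]
 [ 98  99  98  81  16  34  33 100  89  94]
 [ 90  93  91  72  20  32  40  93  91  95]
 [ 94  91  96  76  30  20  39  95  91  96]]
```

```bash
python3 - <<'E'
from h import *
t=load("top"); p=np.array([.5001,-.0193,.072]); R=np.array([[.778,-.146,.611],[-.117,-.989,-.088],[.617,-.002,-.787]])
for xo in(-.011,0,.011): print(xo,[(d,proj(t,p-R[:,2]*d/1e3+R[:,0]*xo)[0].round(1).tolist()) for d in(0,10,20,30)])
from station import grab_frame,arm
f=grab_frame("top"); s=arm.state(); print(proj(t,s["tool_pos"]))
f2=grab_frame("scene"); S=load("scene"); print("scene tcp",[proj(S,s["tool_pos"]-s["orientation"][:,2]*d)[0].round(1).tolist() for d in(0,.01,.02,.03,.073)])
a=cv2.resize(f["image"][190:245,240:310],(420,330),interpolation=2); b=cv2.resize(f2["image"][130:210,210:300],(371,330),interpolation=2)
cv2.imwrite("pics/x1.png",np.hstack([a,b]))
E
```

```text
-0.011 [(0, [269.7, 215.5]), (10, [269.6, 217.3]), (20, [269.4, 219.1]), (30, [269.3, 220.9])]
0 [(0, [270.2, 212.7]), (10, [270.0, 214.4]), (20, [269.9, 216.2]), (30, [269.7, 218.0])]
0.011 [(0, [270.6, 209.7]), (10, [270.5, 211.5]), (20, [270.3, 213.2]), (30, [270.2, 215.0])]
[[270.51289962 208.59888743]]
scene tcp [[256.1, 174.9], [257.7, 172.5], [259.3, 170.1], [260.9, 167.6], [267.9, 156.9]]
```

View pics/x1.png

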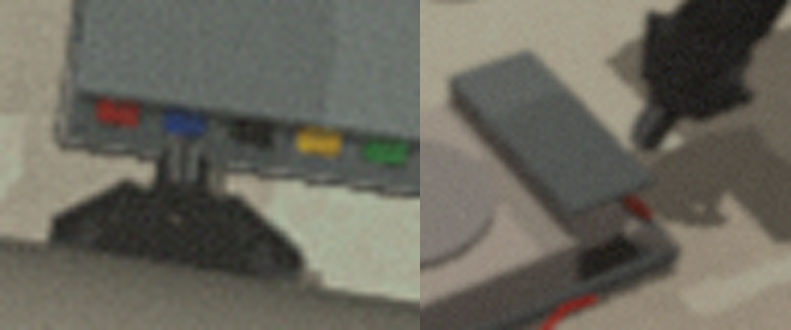

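```bash
python3 - <<'E'
from h import *
from station import grab_frame,arm
s=arm.state(); R=s["orientation"];p=s["tool_pos"]; V={n:{k:np.array(v) for k,v in grab_frame(n).items()} for n in("wrist","top","scene")}
P=lambda v,a:proj(V[v],p+R@np.array([a[0],a[2],-a[1]]))[0]
f=lambda a:np.r_[(P("wrist",a)-[255,237]),(P("top",a)-[270.5,215]),(P("scene",a)-[264.6,165.7])]
for w in("all",):
    o=least_squares(f,[0,0,0]);print(o.x.round(4),o.fun.round(1))
J=o.jac;print(J.round(0))
for x in(0,.011):
    o=least_squares(lambda a:f([x,a[0],0]),[0]);print(x,o.x.round(4),o.fun.round(1))
E
```

```text
[ 0.0075  0.0397 -0.0006] [-0.3  0.7 -0.4 -1.6 -3.5 -0.9]
[[ 1.000e+00 -3.000e+00  1.805e+03]
 [-1.615e+03  8.460e+02  2.000e+00]
 [ 4.300e+01 -1.400e+01  3.190e+02]
 [-2.670e+02  1.760e+02  4.400e+01]
 [-2.000e+02  1.620e+02 -1.630e+02]
 [-6.700e+01 -2.480e+02 -1.640e+02]]
0 [0.0271] [ 0.7  2.1 -0.4 -1.8 -4.1  2.6]
0.011 [0.0457] [ 0.8  0.1 -0.1 -1.5 -3.3 -2.7]
```

The top crop shows the tip at about (185,150), and the scene crop shows it at (640,147), clear of the visor. All three views put the real fingertip roughly 27–45 mm behind the reported TCP, which explains the lack of contact. I'll keep feeling forward.

Emit:
drive_tool([
  [[0, 0, 0, 0, 0, 1, 0], [0, 0, 0, 0, 0, 1, 0], [0, 0, 0, 0, 0, 0, 0]],
])

```text
clock: 10.95
tool_pos: [0.5161, -0.0218, 0.0504]
orientation: [[0.778, -0.149, 0.61], [-0.12, -0.989, -0.088], [0.617, -0.005, -0.787]]
force: [-0.2, 0.4, 0.7]
width: -0.0
finger_force: 0.0
```

Emit:
drive_tool([
  [[0, 0, 0, 0, 0, 1, 0], [0, 0, 0, 0, 0, 1, 0], [0, 0, 0, 0, 0, 0, 0]],
])

```text
clock: 11.25
tool_pos: [0.5173, -0.0219, 0.0488]
orientation: [[0.778, -0.149, 0.61], [-0.12, -0.989, -0.088], [0.617, -0.005, -0.787]]
force: [0.0, -0.3, 0.9]
width: 0.0001
finger_force: 0.0
```

Emit:
drive_tool([
  [[0, 0, 0, 0, 0, 1, 0], [0, 0, 0, 0, 0, 1, 0], [0, 0, 0, 0, 0, 0, 0]],
])

```text
clock: 11.55
tool_pos: [0.5185, -0.0221, 0.0473]
orientation: [[0.778, -0.149, 0.61], [-0.12, -0.989, -0.088], [0.617, -0.005, -0.787]]
force: [0.6, 0.6, 0.1]
width: -0.0002
finger_force: 0.0
```

Emit:
drive_tool([
  [[0, 0, 0, 0, 0, 1, 0], [0, 0, 0, 0, 0, 1, 0], [0, 0, 0, 0, 0, 0, 0]],
])

```text
clock: 11.85
tool_pos: [0.5198, -0.0223, 0.0457]
orientation: [[0.778, -0.149, 0.61], [-0.12, -0.989, -0.088], [0.617, -0.005, -0.787]]
force: [-0.0, -0.0, -0.7]
width: -0.0003
finger_force: 0.0
```

```bash
python3 st.py; python3 - <<'E'
from h import *; from station import arm,grab_frame
w=grab_frame("wrist");cv2.imwrite("pics/w4.png",cv2.resize(w["image"][140:300,120:420],(750,400)))
s=arm.state(); w={k:np.array(v) for k,v in w.items()}
for th in(34,38,42):
    t=np.radians(th); up=np.cos(t)*bx+np.sin(t)*ez; p=keypose(.036,0,th)[0]; print(th,*[proj(w,p+d*up)[0].round(1) for d in(.01,0,-.01)])
g=cv2.cvtColor(w["image"],cv2.COLOR_BGR2HSV)
print("col 256-8.. hue/val down rows", [(r,g[r,246:252].mean(0).round().astype(int).tolist()) for r in range(204,250,3)])
E
```

```text
q [-0.169  0.635  2.382  3.111  0.54  -1.557] p [ 0.5198 -0.0223  0.0457] z [ 0.61  -0.088 -0.787] F [-0.01 -0.02 -0.72] t 11.85
34 [255.8 210.6] [255.9 225.2] [255.9 239.3]
38 [255.8 213.1] [255.9 227.4] [256.  241.2]
42 [255.8 216. ] [255.9 229.9] [256.  243.3]
col 256-8.. hue/val down rows [(204, [56, 12, 71]), (207, [41, 22, 49]), (210, [43, 19, 56]), (213, [109, 193, 64]), (216, [108, 185, 70]), (219, [108, 181, 71]), (222, [110, 172, 68]), (225, [108, 186, 72]), (228, [108, 191, 105]), (231, [108, 198, 103]), (234, [108, 196, 102]), (237, [122, 41, 90]), (240, [12, 21, 98]), (243, [15, 21, 98]), (246, [15, 18, 97]), (249, [39, 17, 97])]
```

View pics/w4.png

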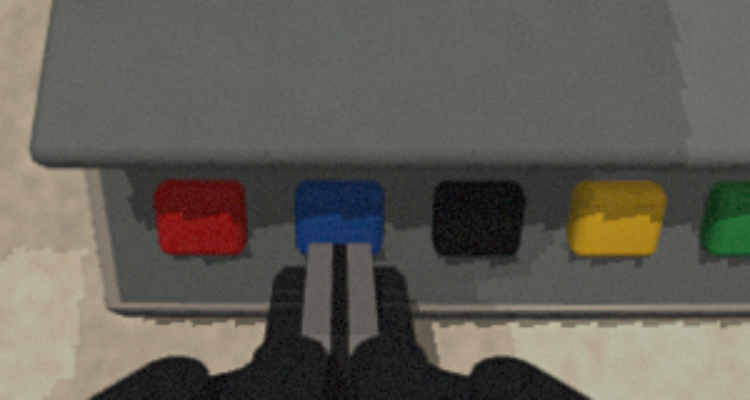

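The tip now overlaps the blue cap's lower part (tip row 237, cap rows 213–241), so it is still above the cap. I'll lean more to keep the gripper body clear of the visor, and check reach.

```bash
python3 - <<'E'
from h import *; from station import arm
s=arm.state()
for th in(42,46,50):
  for y in(.036,-.036,-.072):
    a=keypose(y,0,38)[0]
    z=kf(y,0,th)[1][:,2]; R=kf(y,0,th)[1]
    for back in(.06,-.036):
        r=ik(a-z*back,R,s["q"]); print(th,y,back,r.x.round(2),r.cost.round(5))
a=keypose(.036,0,38)[0]; R=kf(.036,0,46)[1]; z=R[:,2]
delta(s,a-z*(-.033+.018),R)
# same, current lean, for reference
R=kf(.036,0,38)[1]; delta(s,a-R[:,2]*(-.033+.018),R)
E
```

```text
42 0.036 0.06 [-0.18  0.52  2.53  3.11  0.64 -1.57] 0.0
42 0.036 -0.036 [-0.17  0.76  2.41  3.12  0.76 -1.57] 0.0
42 -0.036 0.06 [-0.5   0.53  2.54  2.75  0.66 -1.53] 0.0
42 -0.036 -0.036 [-0.42  0.76  2.43  2.88  0.78 -1.59] 0.0
42 -0.072 0.06 [-0.66  0.52  2.52  2.57  0.65 -1.49] 0.0
42 -0.072 -0.036 [-0.54  0.76  2.41  2.75  0.76 -1.59] 0.0
46 0.036 0.06 [-0.18  0.69  2.64  3.11  0.99 -1.58] 0.0
46 0.036 -0.036 [-0.17  0.85  2.47  3.12  0.98 -1.58] 0.0
46 -0.036 0.06 [-0.54  0.72  2.66  2.81  1.03 -1.68] 0.0
46 -0.036 -0.036 [-0.44  0.86  2.49  2.89  1.   -1.64] 0.0
46 -0.072 0.06 [-0.71  0.69  2.63  2.65  0.96 -1.69] 0.0
46 -0.072 -0.036 [-0.57  0.85  2.47  2.77  0.97 -1.66] 0.0
50 0.036 0.06 [-0.15  0.78  2.67  3.15  1.15 -1.58] 0.00209
50 0.036 -0.036 [-0.17  0.97  2.53  3.12  1.23 -1.58] 0.0
50 -0.036 0.06 [-0.56  0.76  2.67  2.8   1.09 -1.7 ] 0.00352
50 -0.036 -0.036 [-0.46  0.98  2.54  2.89  1.24 -1.69] 0.0
50 -0.072 0.06 [-0.75  0.78  2.67  2.64  1.1  -1.76] 0.00196
50 -0.072 -0.036 [-0.59  0.96  2.53  2.78  1.19 -1.73] 0.0
pos [ 0.5197 -0.0223  0.0457] turn [-0.0004  0.1386 -0.0067] shift mm, old axes [3.4 0.1 1.2] new axes [3.2 0.2 1.7] F [ 0.71 -0.1  -0.59] t 11.9
pos [ 0.5197 -0.0223  0.0457] turn [-0.0008 -0.0011 -0.0067] shift mm, old axes [1.3 0.2 1.4] new axes [1.3 0.2 1.4] F [ 0.71 -0.1  -0.59] t 11.9
```

Emit:
drive_tool([
  [[0, 0.07, -0.003, 1.6, 0, 0, 0], [0, 0.069, -0.003, 1.6, 0, 0, 0], [0, 0, 0, 0, 0, 1.5, 0], [0, 0, 0, 0, 0, 2, 0], [0, 0, 0, 0, 0, 2, 0], [0, 0, 0, 0, 0, 0, 0]],
])

```text
clock: 12.5
tool_pos: [0.5267, -0.0233, 0.044]
orientation: [[0.693, -0.145, 0.707], [-0.102, -0.989, -0.103], [0.714, -0.001, -0.7]]
force: [0.4, -0.7, 0.2]
width: 0.0002
finger_force: 0.0
```

Emit:
drive_tool([
  [[0, 0, 0, 0, 0, 1, 0], [0, 0, 0, 0, 0, 1, 0], [0, 0, 0, 0, 0, 0, 0]],
])

```text
clock: 12.8
tool_pos: [0.5275, -0.0234, 0.0422]
orientation: [[0.693, -0.145, 0.706], [-0.102, -0.989, -0.103], [0.714, -0.001, -0.7]]
force: [0.2, -0.0, 0.2]
width: 0.0002
finger_force: 0.0
```

Emit:
drive_tool([
  [[0, 0, 0, 0, 0, 1, 0], [0, 0, 0, 0, 0, 1, 0], [0, 0, 0, 0, 0, 0, 0]],
])

```text
clock: 13.1
tool_pos: [0.5288, -0.0236, 0.0405]
orientation: [[0.693, -0.145, 0.706], [-0.102, -0.989, -0.103], [0.713, -0.001, -0.701]]
force: [-0.6, 0.1, -0.3]
width: -0.0
finger_force: 0.0
```

Emit:
drive_tool([
  [[0, 0, 0, 0, 0, 1, 0], [0, 0, 0, 0, 0, 1, 0], [0, 0, 0, 0, 0, 0, 0]],
])

```text
clock: 13.4
tool_pos: [0.5302, -0.0238, 0.0391]
orientation: [[0.693, -0.145, 0.706], [-0.102, -0.989, -0.103], [0.713, -0.001, -0.701]]
force: [0.3, 0.3, -0.6]
width: -0.0
finger_force: 0.0
```

Emit:
drive_tool([
  [[0, 0, 0, 0, 0, 1, 0], [0, 0, 0, 0, 0, 1, 0], [0, 0, 0, 0, 0, 0, 0]],
])

```text
clock: 13.7
tool_pos: [0.5317, -0.024, 0.0377]
orientation: [[0.693, -0.145, 0.706], [-0.102, -0.989, -0.103], [0.713, -0.001, -0.701]]
force: [-0.2, -0.2, 0.9]
width: -0.0
finger_force: 0.0
```

Emit:
drive_tool([
  [[0, 0, 0, 0, 0, 1, 0], [0, 0, 0, 0, 0, 1, 0], [0, 0, 0, 0, 0, 0, 0]],
])

```text
clock: 14.0
tool_pos: [0.533, -0.0242, 0.0363]
orientation: [[0.693, -0.145, 0.706], [-0.102, -0.989, -0.103], [0.713, -0.001, -0.701]]
force: [0.1, 0.5, -0.2]
width: 0.0
finger_force: 0.0
```

```bash
python3 st.py; python3 - <<'E'
from h import *; from station import arm,grab_frame
w=grab_frame("wrist");w={k:np.array(v) for k,v in w.items()}
g=cv2.cvtColor(w["image"],cv2.COLOR_BGR2HSV)
m=cv2.inRange(g,(100,120,25),(130,255,255));m[:190]=0;m[260:]=0;ys,xs=np.nonzero(m);print("blue px",xs.min(),xs.max(),ys.min(),ys.max())
m=cv2.inRange(g,(18,120,40),(33,255,255));m[:190]=0;m[270:]=0;ys,xs=np.nonzero(m);print("yellow px",xs.min(),xs.max(),ys.min(),ys.max())
print("col",[(r,g[r,246:252].mean(0).round().astype(int).tolist()) for r in range(210,250,3)])
for th in(34,38,42):
  for y in(.036,-.036):
    t=np.radians(th); up=np.cos(t)*bx+np.sin(t)*ez; p=keypose(y,0,th)[0]; print(th,y,*[proj(w,p+d*up)[0].round(1) for d in(.01,0,-.01)])
E
```

```text
q [-0.171  0.83   2.474  3.119  0.956 -1.574] p [ 0.533  -0.0242  0.0363] z [ 0.706 -0.103 -0.701] F [ 0.07  0.46 -0.18] t 14.0
blue px 236 321 224 253
yellow px 354 396 224 257
col [(210, [40, 19, 54]), (213, [40, 16, 62]), (216, [28, 11, 61]), (219, [52, 18, 61]), (222, [58, 17, 63]), (225, [109, 186, 73]), (228, [108, 188, 78]), (231, [109, 183, 78]), (234, [109, 177, 78]), (237, [152, 10, 92]), (240, [17, 21, 113]), (243, [11, 20, 117]), (246, [15, 17, 112]), (249, [22, 18, 74])]
34 0.036 [256.  222.2] [256.  238.4] [256.  254.4]
34 -0.036 [375.4 222.1] [374.5 238.2] [373.5 254. ]
38 0.036 [256.  224.5] [256.  240.6] [256.  256.3]
38 -0.036 [377.5 224.3] [376.  240.3] [374.6 255.9]
42 0.036 [256.  227.2] [256.  243.1] [256.  258.4]
42 -0.036 [379.5 227. ] [377.5 242.7] [375.6 258. ]
```

Emit:
drive_tool([
  [[0, 0, 0, 0, 0, 1, 0], [0, 0, 0, 0, 0, 1, 0], [0, 0, 0, 0, 0, 0, 0]],
])

```text
clock: 14.35
tool_pos: [0.5345, -0.0244, 0.0349]
orientation: [[0.693, -0.145, 0.706], [-0.102, -0.989, -0.103], [0.713, -0.001, -0.701]]
force: [-0.0, 0.5, 1.0]
width: 0.0002
finger_force: 0.0
```

Emit:
drive_tool([
  [[0, 0, 0, 0, 0, 1, 0], [0, 0, 0, 0, 0, 1, 0], [0, 0, 0, 0, 0, 0, 0]],
])

```text
clock: 14.65
tool_pos: [0.5359, -0.0246, 0.0335]
orientation: [[0.693, -0.145, 0.706], [-0.102, -0.989, -0.103], [0.713, -0.001, -0.701]]
force: [0.7, 0.2, 0.3]
width: 0.0002
finger_force: 0.0
```

Emit:
drive_tool([
  [[0, 0, 0, 0, 0, 1, 0], [0, 0, 0, 0, 0, 0.5, 0], [0, 0, 0, 0, 0, 0, 0]],
])

```text
clock: 14.95
tool_pos: [0.5369, -0.0248, 0.0325]
orientation: [[0.693, -0.145, 0.706], [-0.102, -0.989, -0.103], [0.713, -0.001, -0.701]]
force: [0.8, 0.2, -0.9]
width: 0.0
finger_force: 0.0
```

Emit:
drive_tool([
  [[0, 0, 0, 0, 0, 1, 0], [0, 0, 0, 0, 0, 0.5, 0], [0, 0, 0, 0, 0, 0, 0]],
])

```text
clock: 15.25
tool_pos: [0.538, -0.0249, 0.0315]
orientation: [[0.693, -0.145, 0.706], [-0.102, -0.989, -0.103], [0.713, -0.001, -0.701]]
force: [-0.7, 0.1, 0.4]
width: -0.0001
finger_force: 0.0
```

Emit:
drive_tool([
  [[0, 0, 0, 0, 0, 1, 0], [0, 0, 0, 0, 0, 0.5, 0], [0, 0, 0, 0, 0, 0, 0]],
])

```text
clock: 15.55
tool_pos: [0.5389, -0.025, 0.0305]
orientation: [[0.693, -0.145, 0.706], [-0.102, -0.989, -0.103], [0.713, -0.001, -0.701]]
force: [-1.3, 0.2, 2.7]
width: -0.0003
finger_force: 1.5
```

```bash
cat > chk.py <<'E'
from h import *; from station import arm,grab_frame
s=arm.state();print(s["tool_pos"].round(4),s["force"].round(2),s["clock"])
w=grab_frame("wrist");w={k:np.array(v) for k,v in w.items()}
g=cv2.cvtColor(w["image"],cv2.COLOR_BGR2HSV)
for n,a,b in(("blue",100,130),("yel",18,33),("grn",45,85)):
    m=cv2.inRange(g,(a,120,25),(b,255,255));m[:185]=0;m[290:]=0
    k,_,st,ce=cv2.connectedComponentsWithStats(m); i=1+st[1:,4].argmax(); print(n,"x,y,w,h",st[i][:4],ce[i].round(1))
cv2.imwrite("pics/last.png",w["image"])
E
python3 chk.py
```

```text
[ 0.5389 -0.025   0.0305] [-1.34  0.23  2.65] 15.55
blue x,y,w,h [236 229  40  18] [255.3 235.7]
yel x,y,w,h [359 230  45  36] [380.6 247.7]
grn x,y,w,h [419 231  47  34] [441.9 247.5]
```

Contact: 3 N on the fingers, at the expected place. Now the press.

Emit:
drive_tool([
  [[0, 0, 0, 0, 0, 1, 0], [0, 0, 0, 0, 0, 0.8, 0], [0, 0, 0, 0, 0, 0, 0]],
])

```text
clock: 15.9
tool_pos: [0.5401, -0.0252, 0.0291]
orientation: [[0.693, -0.145, 0.706], [-0.102, -0.989, -0.103], [0.713, -0.001, -0.701]]
force: [-3.5, 0.3, 3.3]
width: -0.0005
finger_force: 2.4
```

```bash
python3 chk.py
```

```text
[ 0.5401 -0.0252  0.0291] [-3.52  0.31  3.28] 15.9
blue x,y,w,h [236 231  40  16] [255.5 236.4]
yel x,y,w,h [360 232  46  36] [381.9 249. ]
grn x,y,w,h [421 232  47  35] [443.8 249.4]
```

Emit:
drive_tool([
  [[0, 0, 0, 0, 0, 0.8, 0], [0, 0, 0, 0, 0, 0.6, 0], [0, 0, 0, 0, 0, 0, 0], [0, 0, 0, 0, 0, 0, 0]],
])

```text
clock: 16.35
tool_pos: [0.5411, -0.0254, 0.0282]
orientation: [[0.693, -0.145, 0.706], [-0.102, -0.989, -0.103], [0.713, -0.001, -0.701]]
force: [-4.6, -0.1, 3.6]
width: 0.0003
finger_force: 3.1
```

Emit:
drive_tool([
  [[0, 0, 0, 0, 0, -5, 0], [0, 0, 0, 0, 0, -15, 0], [0, 0, 0, 0, 18, 0, 0], [0, 0, 0, 0, 18, 0, 0], [0, 0, 0, 0, 18, 0, 0], [0, 0, 0, 0, 18, 0, 0], [0, 0, 0, 0, 0, 0, 0], [0, 0, 0, 0, 0, 0, 0]],
])

```text
clock: 17.15
tool_pos: [0.5163, -0.0948, 0.0427]
orientation: [[0.693, -0.146, 0.706], [-0.103, -0.989, -0.104], [0.714, -0.001, -0.701]]
force: [0.7, 1.8, 0.1]
width: -0.0
finger_force: 0.0
```

```bash
python3 chk.py; python3 - <<'E'
from h import *; from station import arm
s=arm.state(); p=np.array([.5411,-.0254,.0282])-.072*by
R=np.array([[.693,-.145,.706],[-.102,-.989,-.103],[.713,-.001,-.701]]); delta(s,p,Ro.from_matrix(R).as_matrix()); print(s["q"].round(2))
E
```

```text
[ 0.5163 -0.0948  0.0427] [0.66 1.77 0.13] 17.15
blue x,y,w,h [121 218  40  32] [140.8 233.4]
yel x,y,w,h [237 219  37  28] [254.8 229.8]
grn x,y,w,h [294 220  38  31] [312.2 234.9]
pos [ 0.5164 -0.0942  0.0426] turn [-0.0002 -0.0003 -0.0003] shift mm, old axes [-0.1  0.3 20.4] new axes [-0.1  0.3 20.4] F [ 0.56  0.15 -0.91] t 17.2
[-0.45  0.83  2.5   2.88  0.98 -1.64]
```

Aligned on yellow, and blue has sprung back up.

Emit:
drive_tool([
  [[0, 0, 0, 0, 0, 5, 0], [0, 0, 0, 0, 0, 5, 0], [0, 0, 0, 0, 0, 4, 0], [0, 0, 0, 0, 0, 1, 0], [0, 0, 0, 0, 0, 0, 0]],
])

```text
clock: 17.7
tool_pos: [0.5273, -0.0957, 0.0315]
orientation: [[0.693, -0.144, 0.706], [-0.102, -0.99, -0.102], [0.713, -0.001, -0.701]]
force: [-0.7, 1.4, 2.2]
width: 0.0002
finger_force: 1.0
```

Emit:
drive_tool([
  [[0, 0, 0, 0, 0, 1, 0], [0, 0, 0, 0, 0, 0.8, 0], [0, 0, 0, 0, 0, 0, 0]],
])

```text
clock: 18.0
tool_pos: [0.5284, -0.0962, 0.0303]
orientation: [[0.693, -0.145, 0.706], [-0.102, -0.989, -0.102], [0.713, -0.001, -0.701]]
force: [-2.3, 2.8, 2.5]
width: -0.0002
finger_force: 1.7
```

Emit:
drive_tool([
  [[0, 0, 0, 0, 0, 1, 0], [0, 0, 0, 0, 0, 1, 0], [0, 0, 0, 0, 0, 0.3, 0], [0, 0, 0, 0, 0, 0, 0]],
])

```text
clock: 18.4
tool_pos: [0.53, -0.0964, 0.0287]
orientation: [[0.694, -0.145, 0.706], [-0.102, -0.989, -0.102], [0.713, -0.001, -0.701]]
force: [-3.6, 2.8, 4.9]
width: -0.0001
finger_force: 2.9
```

Emit:
drive_tool([
  [[0, 0, 0, 0, 0, 0, 0], [0, 0, 0, 0, 0, 0, 0], [0, 0, 0, 0, 0, 0, 0], [0, 0, 0, 0, 0, 0, 0], [0, 0, 0, 0, 0, 0, 0], [0, 0, 0, 0, 0, 0, 0], [0, 0, 0, 0, 0, 0, 0], [0, 0, 0, 0, 0, 0, 0], [0, 0, 0, 0, 0, 0, 0], [0, 0, 0, 0, 0, 0, 0], [0, 0, 0, 0, 0, 0, 0], [0, 0, 0, 0, 0, 0, 0]],
])

```text
clock: 19.6
tool_pos: [0.5299, -0.0964, 0.0287]
orientation: [[0.694, -0.145, 0.706], [-0.102, -0.989, -0.102], [0.713, -0.001, -0.701]]
force: [-4.7, 3.1, 4.0]
width: 0.0002
finger_force: 2.8
```

```bash
python3 st.py
```

```text
q [-0.437  0.854  2.468  2.889  0.968 -1.632] p [ 0.5299 -0.0964  0.0287] z [ 0.706 -0.102 -0.701] F [-4.68  3.06  3.96] t 19.6
```

```bash
cat >> h.py <<'E'
def rowlist(q0,q1,n):
    "tool-frame rows for a joint-space path, shift in mid axes"
    out=[]; 
    for k in range(n):
        (pa,Ra),(pb,Rb)=[F(q0+(q1-q0)*(k+i)/n) for i in(0,1)]
        rv=Ro.from_matrix(Ra.T@Rb).as_rotvec(); Rm=Ra@Ro.from_rotvec(rv/2).as_matrix()
        out.append(np.r_[rv.round(3),((pb-pa)@Rm*1e3).round(1)]); print(out[-1].tolist(),pb.round(3))
E
python3 - <<'E'
from h import *; from station import arm
s=arm.state(); p,R=s["tool_pos"],s["orientation"]
r=ik(p-R[:,2]*.05,R,s["q"]); print(r.x.round(3),r.cost,F(r.x)[0]); 
W=np.array([-.18,.15,2.23,2.97,.25,-1.99]); rowlist(r.x,W,9)
print("swing"); rowlist(W,W-[0,0,0,2.7,0,0],19)
E
```

```text
[-0.48   0.785  2.565  2.857  0.992 -1.65 ] 4.106462604613127e-23 [ 0.49464918 -0.09128366  0.06377313]
[-0.005, 0.019, -0.078, 20.2, -3.0, -1.0] [ 0.508 -0.089  0.079]
[-0.006, 0.02, -0.074, 22.3, -2.1, -2.4] [ 0.522 -0.087  0.097]
[-0.007, 0.021, -0.07, 24.3, -1.2, -3.9] [ 0.535 -0.083  0.117]
[-0.007, 0.023, -0.066, 26.1, -0.3, -5.6] [ 0.548 -0.078  0.14 ]
[-0.007, 0.023, -0.063, 27.6, 0.7, -7.5] [ 0.56  -0.071  0.165]
[-0.007, 0.024, -0.059, 29.0, 1.5, -9.5] [ 0.571 -0.063  0.192]
[-0.007, 0.025, -0.056, 30.0, 2.4, -11.7] [ 0.579 -0.054  0.222]
[-0.006, 0.026, -0.052, 30.9, 3.1, -14.0] [ 0.586 -0.043  0.254]
[-0.005, 0.027, -0.049, 31.4, 3.8, -16.3] [ 0.59  -0.031  0.287]
swing
[0.032, 0.014, -0.138, 5.3, -12.0, -0.0] [ 0.59  -0.018  0.285]
[0.032, 0.014, -0.138, 5.3, -12.0, 0.0] [ 0.588 -0.005  0.281]
[0.032, 0.014, -0.138, 5.3, -12.0, 0.0] [0.586 0.007 0.277]
[0.032, 0.014, -0.138, 5.3, -12.0, 0.0] [0.582 0.018 0.271]
[0.032, 0.014, -0.138, 5.3, -12.0, -0.0] [0.576 0.028 0.265]
[0.032, 0.014, -0.138, 5.3, -12.0, 0.0] [0.57  0.037 0.257]
[0.032, 0.014, -0.138, 5.3, -12.0, -0.0] [0.563 0.044 0.249]
[0.032, 0.014, -0.138, 5.3, -12.0, -0.0] [0.555 0.05  0.241]
[0.032, 0.014, -0.138, 5.3, -12.0, -0.0] [0.546 0.054 0.232]
[0.032, 0.014, -0.138, 5.3, -12.0, -0.0] [0.537 0.057 0.223]
[0.032, 0.014, -0.138, 5.3, -12.0, 0.0] [0.528 0.057 0.214]
[0.032, 0.014, -0.138, 5.3, -12.0, -0.0] [0.518 0.056 0.205]
[0.032, 0.014, -0.138, 5.3, -12.0, -0.0] [0.508 0.053 0.196]
[0.032, 0.014, -0.138, 5.3, -12.0, -0.0] [0.499 0.048 0.189]
[0.032, 0.014, -0.138, 5.3, -12.0, 0.0] [0.49  0.041 0.181]
[0.032, 0.014, -0.138, 5.3, -12.0, -0.0] [0.482 0.033 0.175]
[0.032, 0.014, -0.138, 5.3, -12.0, -0.0] [0.475 0.024 0.17 ]
[0.032, 0.014, -0.138, 5.3, -12.0, 0.0] [0.468 0.013 0.166]
[0.032, 0.014, -0.138, 5.3, -12.0, 0.0] [0.463 0.001 0.163]
```

Emit:
drive_tool([
  [[0, 0, 0, 0, 0, -5, 0], [0, 0, 0, 0, 0, -15, 0], [0, 0, 0, 0, 0, -15, 0], [0, 0, 0, 0, 0, -15, 0], [0, 0, 0, 14, 0, -14, 0], [0, 0, 0, 14, 0, -14, 0], [0, 0, 0, 14, 0, -14, 0], [0, 0, 0, 14, 0, -14, 0]],
])

```text
clock: 20.4
tool_pos: [0.4927, -0.0916, 0.1443]
orientation: [[0.693, -0.146, 0.706], [-0.102, -0.989, -0.104], [0.713, -0.0, -0.701]]
force: [-0.9, 0.7, -0.0]
width: -0.0001
finger_force: 0.0
```

```bash
python3 - <<'E'
from h import *; from station import arm
s=arm.state(); print(s["q"].round(3),s["tool_pos"],s["force"]); W=np.array([-.18,.15,2.23,2.97,.25,-1.99]); rowlist(s["q"],W,8)
E
```

```text
[-0.484  0.388  2.454  2.645  0.519 -1.372] [ 0.49272489 -0.0915615   0.14426556] [-0.93418444  0.67070705 -0.00842899]
[-0.012, 0.026, -0.081, 19.7, -2.2, -0.1] [ 0.507 -0.091  0.158]
[-0.011, 0.026, -0.078, 20.7, -2.4, -0.8] [ 0.521 -0.088  0.174]
[-0.009, 0.026, -0.075, 21.6, -2.5, -1.5] [ 0.534 -0.084  0.19 ]
[-0.007, 0.026, -0.072, 22.5, -2.6, -2.3] [ 0.547 -0.077  0.208]
[-0.006, 0.027, -0.069, 23.4, -2.7, -3.0] [ 0.559 -0.068  0.227]
[-0.004, 0.028, -0.066, 24.4, -2.7, -3.8] [ 0.57  -0.057  0.246]
[-0.003, 0.029, -0.064, 25.3, -2.6, -4.6] [ 0.58  -0.045  0.266]
[-0.001, 0.03, -0.062, 26.2, -2.5, -5.4] [ 0.59  -0.031  0.287]
```

Emit:
drive_tool([
  [[-0.012, 0.026, -0.081, 19.7, -2.2, -0.1, 0], [-0.011, 0.026, -0.078, 20.7, -2.4, -0.8, 0], [-0.009, 0.026, -0.075, 21.6, -2.5, -1.5, 0], [-0.007, 0.026, -0.072, 22.5, -2.6, -2.3, 0], [-0.006, 0.027, -0.069, 23.4, -2.7, -3, 0], [-0.004, 0.028, -0.066, 24.4, -2.7, -3.8, 0], [-0.003, 0.029, -0.064, 25.3, -2.6, -4.6, 0], [-0.001, 0.03, -0.062, 26.2, -2.5, -5.4, 0], [0.032, 0.014, -0.138, 5.3, -12, 0, 0], [0.032, 0.014, -0.138, 5.3, -12, 0, 0], [0.032, 0.014, -0.138, 5.3, -12, 0, 0], [0.032, 0.014, -0.138, 5.3, -12, 0, 0]],
])

```text
clock: 21.6
tool_pos: [0.5858, 0.0142, 0.2726]
orientation: [[0.272, 0.507, 0.818], [0.866, -0.499, 0.021], [0.419, 0.702, -0.575]]
force: [-0.0, 0.5, 0.8]
width: -0.0002
finger_force: 0.0
```

Emit:
drive_tool([
  [[0.032, 0.014, -0.138, 5.3, -12, 0, 0], [0.032, 0.014, -0.138, 5.3, -12, 0, 0], [0.032, 0.014, -0.138, 5.3, -12, 0, 0], [0.032, 0.014, -0.138, 5.3, -12, 0, 0], [0.032, 0.014, -0.138, 5.3, -12, 0, 0], [0.032, 0.014, -0.138, 5.3, -12, 0, 0]],
])

```text
clock: 22.2
tool_pos: [0.5433, 0.0566, 0.2252]
orientation: [[-0.305, 0.648, 0.698], [0.942, 0.313, 0.122], [-0.139, 0.694, -0.706]]
force: [-0.1, 0.5, 0.6]
width: 0.0001
finger_force: 0.0
```

```bash
python3 st.py
```

```text
q [-0.174  0.152  2.213  1.488  0.244 -1.933] p [0.5433 0.0566 0.2252] z [ 0.698  0.122 -0.706] F [-0.1   0.46  0.58] t 22.2
```

```bash
python3 - <<'E'
from h import *; from station import arm
s=arm.state(); R=down([-.12,.993,0]); P=np.array([.499,.265,.16])
r=min((ik(P,R,[.3,.4,1.8,0,1.,q6]) for q6 in(-2,-1,0)),key=lambda r:r.cost); print(r.x.round(3),r.cost)
rowlist(s["q"],r.x,17)
E
```

```text
[ 0.382  0.443  1.537 -0.     1.162 -1.309] 1.7064567457146996e-28
[-0.02, 0.071, -0.077, 26.3, 22.6, 11.2] [0.556 0.09  0.229]
[-0.013, 0.072, -0.076, 25.6, 19.9, 11.4] [0.564 0.124 0.231]
[-0.006, 0.071, -0.076, 24.7, 17.3, 11.5] [0.567 0.156 0.231]
[0.002, 0.071, -0.075, 23.5, 14.7, 11.5] [0.567 0.186 0.23 ]
[0.009, 0.069, -0.074, 22.1, 12.1, 11.3] [0.563 0.213 0.226]
[0.017, 0.067, -0.073, 20.6, 9.6, 11.0] [0.557 0.237 0.221]
[0.024, 0.064, -0.071, 18.8, 7.2, 10.6] [0.548 0.257 0.215]
[0.032, 0.061, -0.069, 16.9, 4.9, 10.0] [0.539 0.273 0.208]
[0.039, 0.058, -0.067, 14.9, 2.7, 9.3] [0.529 0.285 0.2  ]
[0.046, 0.053, -0.064, 12.7, 0.6, 8.4] [0.519 0.294 0.191]
[0.053, 0.049, -0.061, 10.4, -1.4, 7.3] [0.51  0.298 0.183]
[0.059, 0.043, -0.058, 8.1, -3.2, 6.2] [0.503 0.299 0.175]
[0.065, 0.038, -0.054, 5.8, -4.9, 4.9] [0.497 0.296 0.169]
[0.071, 0.032, -0.05, 3.4, -6.5, 3.4] [0.494 0.291 0.164]
[0.076, 0.026, -0.045, 1.1, -7.9, 1.9] [0.493 0.284 0.16 ]
[0.08, 0.019, -0.04, -1.2, -9.1, 0.2] [0.495 0.275 0.159]
[0.084, 0.013, -0.034, -3.4, -10.2, -1.6] [0.499 0.265 0.16 ]
```

Emit:
drive_tool([
  [[-0.02, 0.071, -0.077, 26.3, 22.6, 11.2, 0], [-0.013, 0.072, -0.076, 25.6, 19.9, 11.4, 0], [-0.006, 0.071, -0.076, 24.7, 17.3, 11.5, 0], [0.002, 0.071, -0.075, 23.5, 14.7, 11.5, 0], [0.009, 0.069, -0.074, 22.1, 12.1, 11.3, 0], [0.017, 0.067, -0.073, 20.6, 9.6, 11, 0], [0.024, 0.064, -0.071, 18.8, 7.2, 10.6, 0], [0.032, 0.061, -0.069, 16.9, 4.9, 10, 0], [0.039, 0.058, -0.067, 14.9, 2.7, 9.3, 0]],
])

```text
clock: 23.1
tool_pos: [0.5418, 0.2862, 0.202]
orientation: [[-0.93, 0.236, 0.282], [0.348, 0.813, 0.467], [-0.119, 0.533, -0.838]]
force: [-0.3, -0.2, 0.3]
width: 0.0
finger_force: 0.0
```

Emit:
drive_tool([
  [[0.046, 0.053, -0.064, 12.7, 0.6, 8.4, 70], [0.053, 0.049, -0.061, 10.4, -1.4, 7.3, 70], [0.059, 0.043, -0.058, 8.1, -3.2, 6.2, 70], [0.065, 0.038, -0.054, 5.8, -4.9, 4.9, 70], [0.071, 0.032, -0.05, 3.4, -6.5, 3.4, 70], [0.076, 0.026, -0.045, 1.1, -7.9, 1.9, 70], [0.08, 0.019, -0.04, -1.2, -9.1, 0.2, 70], [0.084, 0.013, -0.034, -3.4, -10.2, -1.6, 70], [0, 0, 0, 0, 0, 0, 70]],
])

```text
clock: 24.0
tool_pos: [0.5138, 0.2686, 0.1615]
orientation: [[-0.993, -0.118, 0.002], [-0.118, 0.993, -0.0], [-0.002, -0.001, -1.0]]
force: [0.6, 0.1, -0.0]
width: 0.0699
finger_force: 0.0
```

```bash
python3 st.py; python3 - <<'E'
from h import *; from station import arm,grab_frame
s=arm.state(); delta(s,np.array([.499,.265,.16]),down([-.12,.993,0]))
w={k:np.array(v) for k,v in grab_frame("wrist").items()}; cv2.imwrite("pics/w5.png",w["image"]); np.savez("wg0.npz",**w)
for p in([.499,.265,.067],[.499,.265,.004],[.571,.277,.05],[.426,.257,.04]): print(p,proj(w,p))
print("tcp",proj(w,s["tool_pos"]),s["width"])
E
```

```text
q [ 3.790e-01  4.600e-01  1.499e+00 -1.000e-03  1.180e+00 -1.309e+00] p [0.5138 0.2686 0.1615] z [ 0.002 -0.    -1.   ] F [ 0.58  0.14 -0.02] t 24.0
pos [0.5138 0.2686 0.1615] turn [-0.0006  0.0018 -0.0018] shift mm, old axes [15.1 -1.8  1.5] new axes [15.1 -1.8  1.5] F [ 0.58  0.14 -0.02] t 24.0
[0.499, 0.265, 0.067] [[253.29453346 168.34887269]]
[0.499, 0.265, 0.004] [[253.74974915 155.44430322]]
[0.571, 0.277, 0.05] [[256.57549172 227.84623435]]
[0.426, 0.257, 0.04] [[254.09029158  90.01715606]]
tcp [[254.80785877 222.89751644]] 0.06990319719260724
```

View pics/w5.png

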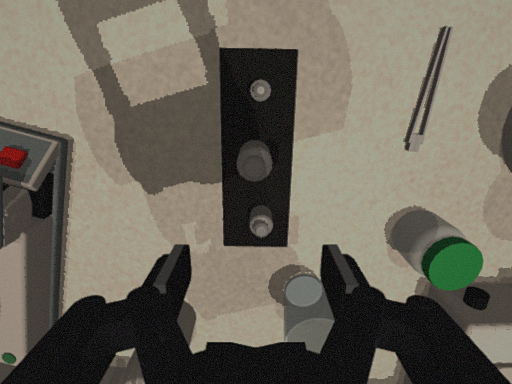

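The wrist picture shows the 500 g weight at (254,160) spanning rows 140–182, with the open fingers at columns 180 and 330. The neighbours lie at (260,90) and (262,225), clear of the closing direction. I'll refine the weight's position numerically.

```bash
python3 - <<'E'
from h import *; from station import arm
w=load("wg"); g=cv2.GaussianBlur(cv2.cvtColor(w["image"],cv2.COLOR_BGR2GRAY),(3,3),0)
for n,(y0,y1) in dict(w500=(125,195),w200=(198,243),w100=(72,108)).items():
    r=g[y0:y1,228:290]; th,m=cv2.threshold(r,0,255,cv2.THRESH_OTSU); m=cv2.inRange(r,38,255)
    k,_,st,ce=cv2.connectedComponentsWithStats(m); i=1+st[1:,4].argmax(); x,y,ww,hh,a=st[i]; x+=228;y+=y0
    print(n,th,"box",x,x+ww,y,y+hh,"area",a)
    cx=x+ww/2-.5
    print("  near rim base ->",ray(w,[(cx,y-.5)],.004).round(4),"far top rim z.05",ray(w,[(cx,y+hh-.5)],.05).round(4),"width@.05",np.ptp(ray(w,[(x-.5,y+hh/2),(x+ww-.5,y+hh/2)],.05)[:,1]).round(4))
print(g[125:195:3,232:280:3])
E
```

```text
w500 43.0 box 236 273 140 182 area 1187
  near rim base -> [[0.4802 0.2631 0.004 ]] far top rim z.05 [[0.5174 0.2678 0.05  ]] width@.05 0.0381
w200 61.0 box 249 274 205 239 area 645
  near rim base -> [[0.5602 0.2814 0.004 ]] far top rim z.05 [[0.5837 0.2836 0.05  ]] width@.05 0.0277
w100 60.0 box 249 272 79 102 area 401
  near rim base -> [[0.4128 0.2618 0.004 ]] far top rim z.05 [[0.436 0.264 0.05 ]] width@.05 0.022
[[15 15 17 17 13 16 20 16 16 25 17 26 23 24 22 29]
 [17 22 14 15 13 18 12 19 19 23 23 24 26 26 23 26]
 [20 18 17 16 16 17 18 16 14 22 25 20 24 28 26 26]
 [16 20 20 16 17 16 14 16 18 24 26 23 24 23 20 22]
 [12 16 17 21 17 19 16 15 15 15 24 26 25 23 28 24]
 [19 17 18 18 16 21 33 39 38 34 23 23 16 23 20 27]
 [18 15 14 17 35 52 52 53 52 53 49 27 19 16 19 21]
 [17 17 18 27 51 51 55 56 54 58 53 53 25 16 18 18]
 [17 21 22 50 56 60 66 68 69 68 73 62 46 17 21 18]
 [19 18 25 57 67 66 72 74 73 73 85 79 62 16 20 18]
 [13 17 42 63 67 68 64 63 62 68 81 84 75 30 18 21]
 [18 15 58 65 68 59 62 63 62 62 65 83 81 43 18 21]
 [19 22 63 64 60 62 68 68 68 65 59 76 81 63 15 19]
 [18 23 63 66 60 67 68 69 69 69 64 70 79 62 21 27]
 [18 16 63 62 63 67 68 67 68 68 66 64 77 67 27 30]
 [17 15 50 67 62 67 67 66 69 65 66 64 77 42 27 28]
 [16 13 29 68 62 64 67 67 66 66 61 63 69 27 28 25]
 [19 26 22 38 61 63 63 65 66 62 64 57 27 30 25 28]
 [25 26 24 20 27 54 61 61 62 58 44 26 26 28 26 23]
 [23 22 26 25 27 26 25 30 27 22 24 24 30 29 25 29]
 [26 24 22 27 21 23 21 25 25 28 24 26 27 27 24 28]
 [24 21 26 26 26 28 25 27 24 26 28 22 27 29 26 29]
 [23 22 26 21 23 22 23 25 23 22 27 25 29 26 28 28]
 [24 25 23 23 26 21 21 22 27 21 26 22 27 27 27 28]]
```

Emit:
drive_tool([
  [[0, 0, 0, 8, -0.4, 0, 70], [0, 0, 0, 7, -0.4, 0, 70], [0, 0, 0, 0, 0, 25, 70], [0, 0, 0, 0, 0, 25, 70], [0, 0, 0, 0, 0, 25, 70], [0, 0, 0, 0, 0, 20, 70], [0, 0, 0, 0, 0, 0, 70], [0, 0, 0, 0, 0, 0, 70]],
])

```text
clock: 24.85
tool_pos: [0.499, 0.266, 0.0668]
orientation: [[-0.993, -0.116, 0.001], [-0.116, 0.993, 0.002], [-0.002, 0.002, -1.0]]
force: [0.3, -0.2, 1.5]
width: 0.0704
finger_force: 0.0
```

```bash
python3 - <<'E'
from h import *; from station import arm,grab_frame
s=arm.state(); delta(s,np.array([.499,.266,-.018]),down([-.12,.993,0]))
w={k:np.array(v) for k,v in grab_frame("wrist").items()}; g=cv2.cvtColor(w["image"],cv2.COLOR_BGR2GRAY)
print("knob",proj(w,[.499,.266,.067]),"tcp",proj(w,s["tool_pos"]))
for r in range(120,300,12): print(r,g[r,140:370:10])
E
```

```text
pos [0.499  0.266  0.0668] turn [ 0.002   0.0017 -0.0043] shift mm, old axes [ 0.2 -0.2 84.8] new axes [ 0.  -0.  84.8] F [ 0.35 -0.16  1.53] t 24.85
knob [[254.70800835 222.92908201]] tcp [[254.75860902 222.88089201]]
120 [100  98 100 103 101 100  95  18  14  18  29  19  71  77  35  30  36 133
 167 160 167 171 162]
132 [ 98 107 100  97  97 100 101  17  13  22  28  25  16  16  28  24  33 178
 174 172 162 165 173]
144 [100 100  99  99  95  97 101  20  27  24  18  27  22  17  24  37  28 170
 159 170 168 167 173]
156 [ 96  98 102  99  95  98  99  22  29  15  19  18  17  20  29  25  32 165
 170 169 166 173 174]
168 [102  97 100  97  99  97  97  40  22  25  27  18  20  21  20  25  21 175
 171 159 170 176 166]
180 [105  96  95  97 101  96 100  64  31  25  64  58  65  55  14  15  16 164
 164 171 173 163 174]
192 [101 102  99  97  94 103  98 103  26  27  65  81  77  61  34  13  28 173
 171 175 174 175 173]
204 [ 98 101 103  94  99  98  99  97  29  31  85  66  65  82  25  32  35 167
 174 174 176 169 174]
216 [ 98  97  99  98 102 102 100 101  22  36  75  82  82  66  23  23  22 176
 183 190 192 191 189]
228 [101 172 169 161 162 157 164 168  26  36  72  81  79  81  32  29  14 171
 192 193 189 188 192]
240 [172 168 173 167 168 163 171 169  29  23  24  35  29  29  24  25  36 160
 188 187 189 191 183]
252 [168 169 175 114  46 168 160 163  28  34  14  28  31  33  24  33  98 171
 189  34  74 194 185]
264 [163 163  28  62  26  52 168 163  25  22  30  59  67  57  28  32 159 176
 131  11  60  27 191]
276 [163  19  60  18  17  34 159 162  32  33  34  60 111 107  31  32 175 169
 124  15   9  65  16]
288 [ 21  23  76  23  16 165 169 160  35  31  33 117 102  63  36  37 162 167
 191  18   8  77  29]
```

Emit:
drive_tool([
  [[0, 0, 0, 0, 0, 15, 70], [0, 0, 0, 0, 0, 15, 70], [0, 0, 0, 0, 0, 15, 70], [0, 0, 0, 0, 0, 5, 70], [0, 0, 0, 0, 0, 5, 70], [0, 0, 0, 0, 0, 0, 70]],
])

```text
clock: 25.5
tool_pos: [0.4998, 0.2666, 0.0117]
orientation: [[-0.993, -0.116, 0.002], [-0.116, 0.993, 0.002], [-0.003, 0.002, -1.0]]
force: [0.4, -1.0, 0.3]
width: 0.0701
finger_force: 0.0
```

Emit:
drive_tool([
  [[0, 0, 0, 0, 0, 4, 70], [0, 0, 0, 0, 0, 4, 70], [0, 0, 0, 0, 0, 0, 70]],
])

```text
clock: 25.8
tool_pos: [0.4995, 0.2665, 0.003]
orientation: [[-0.993, -0.116, 0.002], [-0.116, 0.993, 0.002], [-0.002, 0.002, -1.0]]
force: [-0.3, -0.7, 0.1]
width: 0.0699
finger_force: 0.0
```

Emit:
drive_tool([
  [[0, 0, 0, 0, 0, 4, 70], [0, 0, 0, 0, 0, 4, 70], [0, 0, 0, 0, 0, 0, 70]],
])

```text
clock: 26.1
tool_pos: [0.4993, 0.2664, -0.0053]
orientation: [[-0.993, -0.116, 0.001], [-0.116, 0.993, 0.002], [-0.001, 0.001, -1.0]]
force: [0.2, 0.9, 0.0]
width: 0.07
finger_force: 0.0
```

Emit:
drive_tool([
  [[0, 0, 0, 0, 0, 4, 70], [0, 0, 0, 0, 0, 4, 70], [0, 0, 0, 0, 0, 0, 70]],
])

```text
clock: 26.4
tool_pos: [0.4993, 0.2664, -0.0133]
orientation: [[-0.993, -0.117, 0.001], [-0.117, 0.993, 0.002], [-0.001, 0.001, -1.0]]
force: [-0.2, 0.2, -0.2]
width: 0.0699
finger_force: 0.0
```

Emit:
drive_tool([
  [[0, 0, 0, 0, 0, 3, 70], [0, 0, 0, 0, 0, 3, 70], [0, 0, 0, 0, 0, 0, 70]],
])

```text
clock: 26.7
tool_pos: [0.4995, 0.2665, -0.0191]
orientation: [[-0.993, -0.117, 0.001], [-0.117, 0.993, 0.002], [-0.002, 0.001, -1.0]]
force: [-0.5, -0.3, -0.7]
width: 0.0701
finger_force: 0.0
```

```bash
python3 st.py
```

```text
q [ 3.840e-01  6.940e-01  1.685e+00  1.000e-03  7.610e-01 -1.305e+00] p [ 0.4995  0.2665 -0.0191] z [ 0.001  0.002 -1.   ] F [-0.5  -0.28 -0.65] t 26.7
```

Emit:
drive_tool([
  [[0, 0, 0, 0, 0, 0, 30], [0, 0, 0, 0, 0, 0, 30], [0, 0, 0, 0, 0, 0, 30], [0, 0, 0, 0, 0, 0, 30], [0, 0, 0, 0, 0, 0, 30], [0, 0, 0, 0, 0, 0, 30]],
])

```text
clock: 27.3
tool_pos: [0.4998, 0.2666, -0.0183]
orientation: [[-0.993, -0.117, 0.002], [-0.117, 0.993, 0.002], [-0.003, 0.002, -1.0]]
force: [-2.0, 0.1, 7.0]
width: 0.0365
finger_force: 59.4
```

Emit:
drive_tool([
  [[0, 0, 0, 0, 0, -3, 30], [0, 0, 0, 0, 0, -7, 30], [0, 0, 0, 0, 0, -10, 30], [0, 0, 0, 0, 0, 0, 30], [0, 0, 0, 0, 0, 0, 30]],
])

```text
clock: 27.8
tool_pos: [0.4999, 0.2667, 0.0017]
orientation: [[-0.993, -0.117, 0.003], [-0.117, 0.993, 0.002], [-0.003, 0.002, -1.0]]
force: [0.9, -0.2, -5.1]
width: 0.0362
finger_force: 60.6
```

```bash
python3 st.py; python3 - <<'E'
from h import *; from station import arm,grab_frame
s=arm.state(); w={k:np.array(v) for k,v in grab_frame("wrist").items()}; g=cv2.cvtColor(w["image"],cv2.COLOR_BGR2GRAY)
print("tcp",proj(w,s["tool_pos"]));
for r in range(200,300,5): print(r,g[r,205:306:5])
P=bal(.045,0,0); d=down(by); print(P)
r=ik(np.array([P[0],P[1],.15]),d,s["q"]); print(r.x.round(3),r.cost); delta(s,np.array([P[0],P[1],.18]),d)
E
```

```text
q [ 3.840e-01  6.610e-01  1.674e+00  1.000e-03  8.030e-01 -1.305e+00] p [0.4999 0.2667 0.0017] z [ 0.003  0.002 -1.   ] F [ 0.9  -0.21 -5.1 ] t 27.8
tcp [[254.78157018 222.82351615]]
200 [19 25  9 12 29 18 27 23 26 22 31 25 24  8 29 19 26 30 28 23 25]
205 [20 21 22 31 22 19 28 17 20 27 18 15 20 26 21 24 36 32 32 28 28]
210 [32 26 23 34 27 32 17 18 29 65 63 66 38 17 21 26 12 19 23 21 29]
215 [22 19  3 13 19 26 28 75 70 70 71 72 74 72 35 21 31 38 20 31 32]
220 [33 26 30 27 35 28 74 77 70 73 72 76 71 76 74 32 23 23 32 28 19]
225 [30 29 12 19 17 66 78 74 70 75 72 71 74 73 75 74 22 23 16 27 25]
230 [18 27 22 32 34 78 76 73 71 71 72 75 78 72 72 74 37 31 27 12 25]
235 [17 26 31 23 68 72 77 73 72 75 71 77 70 73 72 74 76 25 40 36 39]
240 [40 74 72 25 72 72 75 75 76 77 75 70 73 76 75 73 75 20 75 74 39]
245 [24 70 77 13 75 77 76 71 69 77 75 79 78 73 71 74 71 15 77 71 36]
250 [57 67 64 34 68 71 80 81 84 90 86 91 95 87 80 71 71 18 33 73 70]
255 [72 75 24 30 71 89 91 89 95 96 96 95 97 87 91 90 73 66 24 70 73]
260 [ 71  70  19  71  87  91  93  92  93  98 101  97  97  92  95  90  86  76
  25  75  72]
265 [ 68  72  24  81  91  92  91  91  92  98 101  95  90  90  88  94  91  87
  18  65  72]
270 [75 54 22 82 93 90 91 93 96 95 99 96 91 94 94 91 94 87 15 36 72]
275 [76  4 13 90 89 96 91 91 72 71 74 71 72 94 91 92 94 83 22 31 79]
280 [87 33 13 86 90 91 91 75 72 85 82 86 77 76 71 94 92 89  4 29 94]
285 [27 26 22 93 90 95 72 85 89 90 87 88 87 89 72 88 95 90 20 29 24]
290 [ 24  30  26  88  89  75  84  86  88  95 102  94  93  85  91  76  91  89
  25  23  19]
295 [18 26 19 34 93 80 84 88 98 93 93 92 93 91 89 83 93 35 21 34 24]
[ 0.67852866 -0.08199603  0.        ]
[-0.208  0.614  1.236  0.     1.291 -1.634] 4.078971191532451e-21
pos [0.4999 0.2667 0.0017] turn [0.0022 0.0026 0.2617] shift mm, old axes [-137.3 -366.8 -178.6] new axes [-227.1 -319.2 -178.3] F [ 0.9  -0.21 -5.1 ] t 27.8
```

Emit:
drive_tool([
  [[0, 0, 0, 0, 0, -15, 30], [0, 0, 0, 0, 0, -27, 30], [0, 0, 0, 0, 0, -27, 30], [0, 0, 0, 0, 0, -27, 30], [0, 0, 0, 0, 0, -27, 30], [0, 0, 0, 0, 0, -27, 30], [0, 0, 0, 0, 0, -18, 30], [0, 0, 0.0654, 0, 0, -10, 30], [0, 0, 0.0654, 0, 0, 0, 30], [0, 0, 0.0654, 0, 0, 0, 30], [0, 0, 0.0654, 0, 0, 0, 30], [0, 0, 0, 0, 0, 0, 30]],
])

```text
clock: 29.05
tool_pos: [0.4989, 0.2661, 0.1789]
orientation: [[-0.989, 0.146, 0.001], [0.146, 0.989, 0.002], [-0.001, 0.002, -1.0]]
force: [-0.3, -0.0, -5.7]
width: 0.0363
finger_force: 61.2
```

Emit:
drive_tool([
  [[0, 0, 0, -10, -14, 0, 30], [0, 0, 0, -20, -28, 0, 30], [0, 0, 0, -20, -28, 0, 30], [0, 0, 0, -20, -28, 0, 30], [0, 0, 0, -20, -28, 0, 30], [0, 0, 0, -20, -28, 0, 30], [0, 0, 0, -20, -28, 0, 30], [0, 0, 0, -20, -28, 0, 30], [0, 0, 0, -20, -28, 0, 30], [0, 0, 0, -20, -28, 0, 30], [0, 0, 0, -20, -28, 0, 30], [0, 0, 0, -12, -16, 0, 30]],
])

```text
clock: 30.25
tool_pos: [0.6749, -0.0751, 0.1783]
orientation: [[-0.99, 0.143, 0.001], [0.143, 0.99, 0.002], [-0.001, 0.002, -1.0]]
force: [-0.2, 0.5, -4.9]
width: 0.0364
finger_force: 61.3
```

```bash
python3 st.py; python3 - <<'E'
from h import *; from station import arm
s=arm.state(); P=bal(.045,0,0); delta(s,np.array([P[0],P[1],.09]),down(by)); print(s["width"],s["finger_force"])
E
```

```text
q [-0.2    0.582  1.217  0.002  1.341 -1.627] p [ 0.6749 -0.0751  0.1783] z [ 0.001  0.002 -1.   ] F [-0.21  0.48 -4.86] t 30.25
pos [ 0.6749 -0.0751  0.1783] turn [0.0017 0.0012 0.001 ] shift mm, old axes [-4.5 -6.5 88.3] new axes [-4.6 -6.3 88.3] F [-0.21  0.48 -4.86] t 30.25
0.03635025610667176 61.26757255755365
```

Emit:
drive_tool([
  [[0, 0, 0, -4.5, -6.4, 0, 30], [0.0017, 0.0012, 0, 0, 0, 20, 30], [0, 0, 0, 0, 0, 25, 30], [0, 0, 0, 0, 0, 25, 30], [0, 0, 0, 0, 0, 20, 30], [0, 0, 0, 0, 0, 8, 30], [0, 0, 0, 0, 0, 4, 30], [0, 0, 0, 0, 0, 0, 30], [0, 0, 0, 0, 0, 0, 30]],
])

```text
clock: 31.15
tool_pos: [0.6785, -0.0795, 0.078]
orientation: [[-0.99, 0.144, 0.002], [0.144, 0.99, 0.0], [-0.002, 0.0, -1.0]]
force: [1.0, 0.1, -4.0]
width: 0.0363
finger_force: 61.3
```

Emit:
drive_tool([
  [[0, 0, 0, 0, 0, 1, 30], [0, 0, 0, 0, 0, 1, 30], [0, 0, 0, 0, 0, 1, 30], [0, 0, 0, 0, 0, 0, 30]],
])

```text
clock: 31.55
tool_pos: [0.6778, -0.0795, 0.0739]
orientation: [[-0.99, 0.144, 0.0], [0.144, 0.99, 0.0], [-0.0, 0.0, -1.0]]
force: [-0.3, 0.1, -4.6]
width: 0.0365
finger_force: 61.3
```

```bash
python3 st.py
```

```text
q [-2.040e-01  6.900e-01  1.313e+00  1.000e-03  1.139e+00 -1.631e+00] p [ 0.6778 -0.0795  0.0739] z [ 0.  0. -1.] F [-0.3   0.09 -4.62] t 31.55
```

Emit:
drive_tool([
  [[0, 0, 0, 0, -2.5, 2, 30], [0, 0, 0, 0, 0, 2, 30], [0, 0, 0, 0, 0, 1, 30], [0, 0, 0, 0, 0, 0, 30], [0, 0, 0, 0, 0, 0, 30]],
])

```text
clock: 32.05
tool_pos: [0.6775, -0.0819, 0.0689]
orientation: [[-0.99, 0.144, 0.0], [0.144, 0.99, 0.0], [-0.0, 0.0, -1.0]]
force: [-0.3, -0.1, -4.1]
width: 0.0362
finger_force: 61.3
```

Emit:
drive_tool([
  [[0, 0, 0, 0, 0, 0.7, 30], [0, 0, 0, 0, 0, 0.8, 30], [0, 0, 0, 0, 0, 0, 30]],
])

```text
clock: 32.35
tool_pos: [0.6774, -0.082, 0.0674]
orientation: [[-0.99, 0.144, 0.0], [0.144, 0.99, 0.0], [-0.0, 0.0, -1.0]]
force: [-0.6, -0.6, -5.4]
width: 0.0365
finger_force: 61.3
```

Emit:
drive_tool([
  [[0, 0, 0, 0, 0, 0.7, 30], [0, 0, 0, 0, 0, 0, 30]],
])

```text
clock: 32.55
tool_pos: [0.6776, -0.082, 0.0668]
orientation: [[-0.99, 0.144, 0.001], [0.144, 0.99, 0.0], [-0.001, 0.0, -1.0]]
force: [0.6, 1.0, -4.9]
width: 0.0361
finger_force: 61.3
```

Emit:
drive_tool([
  [[0, 0, 0, 0, 0, 0.7, 30], [0, 0, 0, 0, 0, 0, 30]],
])

```text
clock: 32.75
tool_pos: [0.6775, -0.082, 0.0662]
orientation: [[-0.99, 0.144, 0.001], [0.144, 0.99, 0.0], [-0.001, 0.0, -1.0]]
force: [-0.5, 0.2, -1.9]
width: 0.0366
finger_force: 61.6
```

Emit:
drive_tool([
  [[0, 0, 0, 0, 0, 0.7, 30], [0, 0, 0, 0, 0, 0, 30]],
])

```text
clock: 32.95
tool_pos: [0.6776, -0.082, 0.0656]
orientation: [[-0.99, 0.144, 0.001], [0.144, 0.99, 0.0], [-0.001, 0.0, -1.0]]
force: [-0.7, -0.0, 2.3]
width: 0.0361
finger_force: 61.9
```

Emit:
drive_tool([
  [[0, 0, 0, 0, 0, -0.4, 30], [0, 0, 0, 0, 0, 0, 38], [0, 0, 0, 0, 0, 0, 41], [0, 0, 0, 0, 0, 0, 45], [0, 0, 0, 0, 0, 0, 50], [0, 0, 0, 0, 0, 0, 60], [0, 0, 0, 0, 0, 0, 70], [0, 0, 0, 0, 0, 0, 70]],
])

```text
clock: 33.75
tool_pos: [0.6775, -0.082, 0.0658]
orientation: [[-0.99, 0.144, 0.0], [0.144, 0.99, 0.0], [-0.0, 0.0, -1.0]]
force: [0.2, -0.6, -0.2]
width: 0.0699
finger_force: 0.0
```

```bash
python3 st.py; python3 - <<'E'
from h import *; from station import arm,grab_frame
w={k:np.array(v) for k,v in grab_frame("wrist").items()}; g=cv2.cvtColor(w["image"],cv2.COLOR_BGR2GRAY); P=bal(.045,0,.089)
print("pan centre px",proj(w,P),"knob pred",proj(w,P+[0,0,.063]))
for r in range(150,330,6): print(r,g[r,205:306:5])
E
```

```text
q [-0.208  0.699  1.319  0.     1.123 -1.634] p [ 0.6775 -0.082   0.0658] z [ 0.  0. -1.] F [ 0.18 -0.61 -0.18] t 33.75
pan centre px [[255.24245107 240.30231945]] knob pred [[255.06729903 313.07605602]]
150 [ 73  71  71  77  74  73  73  70  77  72  78  68  73  69  70  72  70 140
 144 141 143]
156 [ 75  75  75  77  73  72  72  75  73  76  77  75  73  79  76  76  72  93
 149 150 147]
162 [ 67  72  73  71  70  77  77  74  75  72  75  77  73  73  74  73  73  70
 146 144 143]
168 [ 73  73  71  69  68  71  70  73  69  64  75  75  71  70  68  70  67  66
 136 134 138]
174 [ 72  68  72  73  71  69  70  76  70  72  71  75  71  73  69  69  68  67
 137 139 137]
180 [ 76  75  72  73  74  74  79  70  74  76  76  76  77  79  72  73  74  74
 146 138 137]
186 [ 74  70  71  73  77  75  73  78  77  75  73  77  71  78  74  77  68  73
  69 138 136]
192 [ 72  74  71  69  74  73  75  73  72  70  74  73  69  72  74  68  75  74
  74 136 140]
198 [ 71  75  71  73  72  73  70  70  73  69  73  72  73  66  70  79  77  70
  73  74 130]
204 [ 72  69  72  71  71  75  71  71  72  76  69  73  73  71  72  76  74  75

[... 1001 characters left out ...]
7  53  58  59  70  69  71  64  57  49  71  71  62
 130 123 122]
288 [ 76  72  72  65  69  56  66  66  69  64  73  71  67  67  67  54  69  65
 122 125 124]
294 [ 73  71  71  75  77  62  65  69  71  70  67  73  71  69  65  64  72 110
 119 121 124]
300 [125 126 127 128 132  69  65  70  81  70  71  73  73  75  66  65 110 122
 117 122 122]
306 [119 120 119 120 121  66  72  72  72  69  73  72  72  68  70  68 121 124
 119 120 122]
312 [123 127 130 128 126 128  69  72  70  72  80  74  70  71  67 109 121 121
 123 119 122]
318 [121 117 117 122 118 118 110  72  70  69  71  66  75  71  97 117 120 119
 121 119 120]
324 [125 119 115 122 123 122 122 122 120 102  69  93 113 119 121 119 121 119
 116 119 144]
```

Emit:
drive_tool([
  [[0, 0, 0, 0, 0, -5, 70], [0, 0, 0, 0, 0, -15, 70], [0, 0, 0, 0, 0, -25, 70], [0, 0, 0, 0, 0, -30, 70], [0, 0, 0, 0, 0, -30, 70], [0, 0, 0, 0, 0, -30, 70], [0, 0, 0, 0, 0, -30, 0], [0, 0, 0, 0, 0, -20, 0], [0, 0, 0, 0, 0, 0, 0], [0, 0, 0, 0, 0, 0, 0]],
])

```text
clock: 34.8
tool_pos: [0.6774, -0.082, 0.2518]
orientation: [[-0.99, 0.144, 0.002], [0.144, 0.99, 0.0], [-0.002, 0.0, -1.0]]
force: [-0.5, 0.2, -0.5]
width: 0.0116
finger_force: 0.0
```

```bash
python3 - <<'E'
from h import *; from station import arm
s=arm.state(); print(s["q"].round(3),s["tool_pos"],s["clock"],s["width"])
M=np.array([-.25,.15,2.22,1.4,.25,-1.95]); rowlist(s["q"],M,16)
R=kf(-.072,0,46)[1]; P=np.array([.5299,-.0964,.0287])-.036*by-R[:,2]*.05+[0,0,.08]
r=ik(P,R,[-.6,.388,2.454,2.4,.519,-1.3]); print("pre",P,r.x.round(3),r.cost); np.save("pre.npy",r.x)
rowlist(M,r.x,12)
E
```

```text
[-0.208  0.534  1.105  0.     1.501 -1.634] [ 0.67743594 -0.08203597  0.25182786] 34.8 0.011648011198997107
[-0.084, -0.039, -0.006, 4.9, 30.4, 9.4] [ 0.677 -0.051  0.243]
[-0.081, -0.041, 0.005, 5.5, 28.8, 8.4] [ 0.676 -0.021  0.238]
[-0.077, -0.043, 0.015, 5.9, 26.7, 7.3] [0.675 0.008 0.236]
[-0.072, -0.045, 0.025, 6.1, 24.0, 6.0] [0.673 0.033 0.236]
[-0.066, -0.047, 0.034, 6.3, 20.8, 4.4] [0.672 0.055 0.238]
[-0.059, -0.05, 0.043, 6.3, 17.2, 2.7] [0.67  0.073 0.242]
[-0.051, -0.052, 0.051, 6.2, 13.1, 0.9] [0.667 0.087 0.246]
[-0.042, -0.053, 0.058, 5.9, 8.6, -1.1] [0.664 0.096 0.249]
[-0.032, -0.055, 0.064, 5.4, 3.7, -3.1] [0.659 0.1   0.253]
[-0.022, -0.056, 0.069, 4.7, -1.5, -5.2] [0.652 0.1   0.255]
[-0.012, -0.057, 0.073, 3.8, -6.9, -7.2] [0.642 0.095 0.255]
[-0.001, -0.058, 0.076, 2.6, -12.5, -9.2] [0.63  0.085 0.252]
[0.01, -0.059, 0.078, 1.2, -18.2, -11.0] [0.614 0.072 0.247]
[0.021, -0.059, 0.079, -0.4, -24.1, -12.6] [0.593 0.056 0.24 ]
[0.031, -0.059, 0.079, -2.2, -29.9, -13.9] [0.567 0.038 0.23 ]
[0.042, -0.059, 0.079, -4.2, -35.7, -14.8] [0.536 0.019 0.217]
pre [ 0.48911291 -0.12683087  0.14343292] [-0.626  0.401  2.449  2.46   0.557 -1.316] 1.7520667317710104e-21
[0.008, 0.013, 0.171, -1.2, -13.0, 4.2] [0.53  0.014 0.206]
[0.005, 0.008, 0.172, -4.2, -10.8, 3.7] [0.525 0.009 0.196]
[0.001, 0.004, 0.172, -6.9, -8.1, 3.1] [0.522 0.003 0.187]
[-0.003, 0.001, 0.172, -9.0, -5.1, 2.5] [ 0.519 -0.004  0.18 ]
[-0.008, -0.002, 0.172, -10.7, -1.9, 2.0] [ 0.516 -0.013  0.174]
[-0.013, -0.004, 0.172, -11.8, 1.6, 1.4] [ 0.514 -0.024  0.169]
[-0.019, -0.005, 0.171, -12.4, 5.1, 1.0] [ 0.512 -0.036  0.164]
[-0.024, -0.005, 0.17, -12.5, 8.7, 0.5] [ 0.51 -0.05  0.16]
[-0.03, -0.005, 0.169, -12.1, 12.2, 0.1] [ 0.507 -0.067  0.156]
[-0.035, -0.004, 0.167, -11.2, 15.6, -0.2] [ 0.502 -0.085  0.152]
[-0.041, -0.003, 0.166, -9.8, 18.9, -0.5] [ 0.497 -0.105  0.148]
[-0.046, -0.0, 0.164, -8.0, 21.9, -0.7] [ 0.489 -0.127  0.143]
```

Emit:
drive_tool([
  [[-0.084, -0.039, -0.006, 4.9, 30.4, 9.4, 0], [-0.081, -0.041, 0.005, 5.5, 28.8, 8.4, 0], [-0.077, -0.043, 0.015, 5.9, 26.7, 7.3, 0], [-0.072, -0.045, 0.025, 6.1, 24, 6, 0], [-0.066, -0.047, 0.034, 6.3, 20.8, 4.4, 0], [-0.059, -0.05, 0.043, 6.3, 17.2, 2.7, 0], [-0.051, -0.052, 0.051, 6.2, 13.1, 0.9, 0], [-0.042, -0.053, 0.058, 5.9, 8.6, -1.1, 0]],
])

```text
clock: 35.6
tool_pos: [0.6607, 0.0955, 0.2424]
orientation: [[-0.862, 0.256, 0.438], [0.444, 0.798, 0.408], [-0.245, 0.546, -0.801]]
force: [0.5, 0.6, -0.1]
width: -0.0002
finger_force: 0.0
```

Emit:
drive_tool([
  [[-0.032, -0.055, 0.064, 5.4, 3.7, -3.1, 0], [-0.022, -0.056, 0.069, 4.7, -1.5, -5.2, 0], [-0.012, -0.057, 0.073, 3.8, -6.9, -7.2, 0], [-0.001, -0.058, 0.076, 2.6, -12.5, -9.2, 0], [0.01, -0.059, 0.078, 1.2, -18.2, -11, 0], [0.021, -0.059, 0.079, -0.4, -24.1, -12.6, 0], [0.031, -0.059, 0.079, -2.2, -29.9, -13.9, 0], [0.042, -0.059, 0.079, -4.2, -35.7, -14.8, 0], [0, 0, 0, 0, 0, 0, 0]],
])

```text
clock: 36.5
tool_pos: [0.5337, 0.0113, 0.2087]
orientation: [[-0.311, 0.663, 0.681], [0.931, 0.357, 0.076], [-0.193, 0.658, -0.728]]
force: [0.2, -0.2, -0.6]
width: 0.0002
finger_force: 0.0
```

```bash
python3 st.py; python3 - <<'E'
from h import *; from station import arm
rowlist(arm.state()["q"],np.load("pre.npy"),16)
E
```

```text
q [-0.278  0.168  2.232  1.48   0.264 -2.052] p [0.5337 0.0113 0.2087] z [ 0.681  0.076 -0.728] F [ 0.24 -0.23 -0.59] t 36.5
[0.004, 0.008, 0.128, -0.9, -8.6, 2.7] [0.53  0.008 0.201]
[0.002, 0.006, 0.129, -2.5, -7.5, 2.4] [0.526 0.004 0.194]
[0.001, 0.004, 0.129, -4.0, -6.3, 2.1] [0.524 0.    0.188]
[-0.001, 0.002, 0.129, -5.3, -5.0, 1.8] [ 0.521 -0.004  0.183]
[-0.003, -0.0, 0.129, -6.4, -3.5, 1.6] [ 0.519 -0.01   0.178]
[-0.005, -0.002, 0.129, -7.3, -1.9, 1.3] [ 0.517 -0.016  0.174]
[-0.008, -0.003, 0.129, -8.0, -0.2, 1.0] [ 0.516 -0.023  0.17 ]
[-0.01, -0.004, 0.128, -8.5, 1.6, 0.8] [ 0.514 -0.031  0.167]
[-0.013, -0.004, 0.128, -8.8, 3.4, 0.6] [ 0.512 -0.039  0.163]
[-0.016, -0.004, 0.128, -8.9, 5.2, 0.4] [ 0.511 -0.049  0.161]
[-0.019, -0.004, 0.127, -8.8, 7.0, 0.2] [ 0.509 -0.06   0.158]
[-0.021, -0.004, 0.126, -8.5, 8.8, -0.0] [ 0.506 -0.072  0.155]
[-0.024, -0.003, 0.126, -8.0, 10.5, -0.2] [ 0.503 -0.084  0.152]
[-0.027, -0.003, 0.125, -7.3, 12.2, -0.3] [ 0.499 -0.098  0.149]
[-0.03, -0.001, 0.124, -6.5, 13.8, -0.5] [ 0.495 -0.112  0.146]
[-0.032, 0.0, 0.123, -5.4, 15.3, -0.6] [ 0.489 -0.127  0.143]
```

Emit:
drive_tool([
  [[0.004, 0.008, 0.128, -0.9, -8.6, 2.7, 0], [0.002, 0.006, 0.129, -2.5, -7.5, 2.4, 0], [0.001, 0.004, 0.129, -4, -6.3, 2.1, 0], [-0.001, 0.002, 0.129, -5.3, -5, 1.8, 0], [-0.003, 0, 0.129, -6.4, -3.5, 1.6, 0], [-0.005, -0.002, 0.129, -7.3, -1.9, 1.3, 0], [-0.008, -0.003, 0.129, -8, -0.2, 1, 0], [-0.01, -0.004, 0.128, -8.5, 1.6, 0.8, 0]],
])

```text
clock: 37.3
tool_pos: [0.5215, -0.0333, 0.1707]
orientation: [[0.402, 0.6, 0.692], [0.784, -0.616, 0.077], [0.472, 0.511, -0.718]]
force: [-0.3, 0.2, 0.1]
width: -0.0002
finger_force: 0.0
```

Emit:
drive_tool([
  [[-0.013, -0.004, 0.128, -8.8, 3.4, 0.6, 0], [-0.016, -0.004, 0.128, -8.9, 5.2, 0.4, 0], [-0.019, -0.004, 0.127, -8.8, 7, 0.2, 0], [-0.021, -0.004, 0.126, -8.5, 8.8, 0, 0], [-0.024, -0.003, 0.126, -8, 10.5, -0.2, 0], [-0.027, -0.003, 0.125, -7.3, 12.2, -0.3, 0], [-0.03, -0.001, 0.124, -6.5, 13.8, -0.5, 0], [-0.032, 0, 0.123, -5.4, 15.3, -0.6, 0], [0, 0, 0, 0, 0, 0, 0]],
])

```text
clock: 38.2
tool_pos: [0.5021, -0.1318, 0.1508]
orientation: [[0.684, -0.142, 0.715], [-0.101, -0.99, -0.101], [0.722, -0.003, -0.692]]
force: [0.4, 0.6, -0.1]
width: -0.0002
finger_force: 0.0
```

```bash
python3 st.py; python3 - <<'E'
from h import *; from station import arm
R=kf(-.072,0,46)[1]; P=np.array([.5299,-.0964,.0287])-.036*by; delta(arm.state(),P-R[:,2]*.05,R)
E
```

```text
q [-0.621  0.377  2.404  2.387  0.51  -1.226] p [ 0.5021 -0.1318  0.1508] z [ 0.715 -0.101 -0.692] F [ 0.35  0.57 -0.13] t 38.2
pos [ 0.5021 -0.1318  0.1508] turn [-0.0037 -0.004  -0.0007] shift mm, old axes [-72.5  -2.8  50.6] new axes [-72.3  -3.   50.9] F [ 0.35  0.57 -0.13] t 38.2
```

Emit:
drive_tool([
  [[-0.004, -0.004, 0, -18, -3, 0, 0], [0, 0, 0, -14, 0, 10, 0], [0, 0, 0, -14, 0, 14, 0], [0, 0, 0, -13, 0, 14, 0], [0, 0, 0, -13, 0, 13, 0], [0, 0, 0, 0, 0, 0, 0], [0, 0, 0, 0, 0, 0, 0]],
])

```text
clock: 38.9
tool_pos: [0.4896, -0.1255, 0.0637]
orientation: [[0.688, -0.14, 0.712], [-0.097, -0.99, -0.101], [0.719, 0.001, -0.695]]
force: [-0.3, -0.6, 0.0]
width: -0.0001
finger_force: 0.0
```

```bash
python3 chk.py; python3 - <<'E'
from h import *; from station import arm
R=kf(-.072,0,46)[1]; P=np.array([.5299,-.0964,.0287])-.036*by; delta(arm.state(),P,R)
E
```

```text
[ 0.4896 -0.1255  0.0637] [-0.32 -0.62  0.05] 38.9
blue x,y,w,h [ 93 200  36  27] [110.5 213. ]
yel x,y,w,h [192 201  33  28] [208.  214.4]
grn x,y,w,h [242 202  32  27] [257.3 215.1]
pos [ 0.4898 -0.1258  0.0646] turn [-0.0018 -0.0011  0.0038] shift mm, old axes [-1.3  1.2 50.4] new axes [-1.3  1.1 50.4] F [-0.52 -0.42  0.58] t 38.95
```

Emit:
drive_tool([
  [[0, 0, 0.004, -1.2, 1.1, 8, 0], [0, 0, 0, 0, 0, 12, 0], [0, 0, 0, 0, 0, 12, 0], [0, 0, 0, 0, 0, 8, 0], [0, 0, 0, 0, 0, 4, 0], [0, 0, 0, 0, 0, 0, 0], [0, 0, 0, 0, 0, 0, 0]],
])

```text
clock: 39.65
tool_pos: [0.5198, -0.1317, 0.0326]
orientation: [[0.687, -0.145, 0.712], [-0.102, -0.989, -0.103], [0.72, -0.002, -0.694]]
force: [0.5, -0.5, -0.4]
width: -0.0
finger_force: 0.0
```

```bash
python3 chk.py; python3 - <<'E'
from h import *; from station import arm
R=kf(-.072,0,46)[1]; P=np.array([.5299,-.0964,.0287])-.036*by; delta(arm.state(),P,R)
E
```

```text
[ 0.5198 -0.1317  0.0326] [ 0.49 -0.51 -0.38] 39.65
blue x,y,w,h [ 50 225  46  34] [ 72.5 241. ]
yel x,y,w,h [172 226  42  35] [193.1 242.7]
grn x,y,w,h [235 227  40  20] [254.2 234.1]
pos [ 0.5197 -0.1318  0.0327] turn [-0.0005 -0.0005 -0.0018] shift mm, old axes [ 0.6 -0.5  6.3] new axes [ 0.6 -0.5  6.3] F [ 0.28 -0.04  0.04] t 39.7
```

Emit:
drive_tool([
  [[0, 0, 0, 0, 0, 1.5, 0], [0, 0, 0, 0, 0, 1.5, 0], [0, 0, 0, 0, 0, 0, 0]],
])

```text
clock: 40.0
tool_pos: [0.5221, -0.1323, 0.0305]
orientation: [[0.687, -0.145, 0.712], [-0.102, -0.989, -0.104], [0.72, -0.001, -0.694]]
force: [-2.6, -0.8, 1.7]
width: 0.0
finger_force: 1.5
```

Emit:
drive_tool([
  [[0, 0, 0, 0, 0, 1, 0], [0, 0, 0, 0, 0, 0.5, 0], [0, 0, 0, 0, 0, 0, 0]],
])

```text
clock: 40.3
tool_pos: [0.5231, -0.1324, 0.0294]
orientation: [[0.687, -0.145, 0.712], [-0.102, -0.989, -0.104], [0.72, -0.001, -0.694]]
force: [-4.2, -0.4, 2.3]
width: 0.0003
finger_force: 2.2
```

Emit:
drive_tool([
  [[0, 0, 0, 0, 0, 1, 0], [0, 0, 0, 0, 0, 0.8, 0], [0, 0, 0, 0, 0, 0, 0], [0, 0, 0, 0, 0, 0, 0]],
])

```text
clock: 40.7
tool_pos: [0.5244, -0.1326, 0.0282]
orientation: [[0.687, -0.145, 0.712], [-0.102, -0.989, -0.104], [0.72, -0.002, -0.694]]
force: [-5.4, -1.0, 3.6]
width: -0.0002
finger_force: 3.1
```

Emit:
drive_tool([
  [[0, 0, 0, 0, 0, 0, 0], [0, 0, 0, 0, 0, -5, 0], [0, 0, 0, 0, 0, -15, 0], [0, 0, 0, 0, 0, -20, 0], [0, 0, 0, 0, 0, -20, 0], [0, 0, 0, 0, 0, 0, 0], [0, 0, 0, 0, 0, 0, 0], [0, 0, 0, 0, 0, 0, 0], [0, 0, 0, 0, 0, 0, 0]],
])

```text
clock: 41.6
tool_pos: [0.4823, -0.1265, 0.0696]
orientation: [[0.686, -0.145, 0.713], [-0.101, -0.989, -0.103], [0.72, -0.001, -0.694]]
force: [-0.4, -0.5, 0.6]
width: 0.0003
finger_force: 0.0
```

```bash
python3 chk.py; python3 - <<'E'
from h import *; from station import arm,grab_frame
t={k:np.array(v) for k,v in grab_frame("top").items()}; d=cv2.absdiff(t["image"],load("top")["image"]).max(2)
m=(d>40).astype(np.uint8); m=cv2.morphologyEx(m,cv2.MORPH_OPEN,np.ones((2,2)))
k,_,st,ce=cv2.connectedComponentsWithStats(m)
for i in range(1,k):
    if st[i,4]>8: print(st[i],ce[i].round(1))
print("weight expected knob px",proj(t,bal(.045,0,.152)),"base",proj(t,bal(.045,0,.089)))
E
```

```text
[ 0.4823 -0.1265  0.0696] [-0.37 -0.48  0.58] 41.6
blue x,y,w,h [ 96 196  35  26] [113.3 208.4]
yel x,y,w,h [191 196  32  27] [206.9 209.2]
grn x,y,w,h [240 197  30  26] [254.5 209.6]
[327 149  44  32 141] [349.  164.1]
[282 153  44  57 527] [300.9 178.9]
[285 157  13   7  55] [291.1 160.5]
[282 188  37  36 731] [304.4 205.4]
[383 189  13  10  45] [389.4 193.6]
[398 201   2   5  10] [398.5 203. ]
[177 211  11  11  84] [181.8 215.8]
[ 195  210  287  154 7936] [320.1 288.7]
[420 219  60  46 229] [450.2 241. ]
[481 266   3  12  26] [481.6 271.5]
[  89  272  106   90 3266] [141.2 310.1]
[  3 286  13  23 150] [  9.  296.9]
[  20  287   55   41 1012] [ 46.6 307.6]
[ 22 298  11  20 127] [ 26.9 309.1]
[  4 312  15  16 126] [ 11.  319.6]
[ 179  329   60   55 1265] [203.2 364.5]
[247 329  23  20 215] [257.1 337.9]
[272 329  14  12  81] [278.1 334.9]
[ 22 330  43  20 513] [ 40.8 337.9]
[222 333  22  28 123] [232.4 344.7]
[   0  338   74   46 1539] [ 42.1 362.8]
[201 339  20  21 205] [209.5 350.2]
[293 338  12  10  59] [298.2 342.7]
[237 360  22  24 384] [247.1 372.7]
[266 363  33  21 226] [280.6 376.2]
[296 365  22  19 265] [306.1 374.5]
[ 39 374   6   7  29] [ 41.4 377.3]
[223 376   7   8  26] [226.3 379.7]
[180 381   6   3  12] [182.  382.3]
weight expected knob px [[291.0954213  150.85950851]] base [[289.12955053 155.79846853]]
```

```bash
python3 -c "
from station import arm
print(arm.job_done())"
```

```text
the job is handed in; nothing more can be done
None
```

I did all four steps in order and handed the job in at about 42 s: zero, calibrate held over a second, 500 g weight set down in the middle of the pan and released, then confirm. The key presses peaked at about 6–7 N; the handover returned no verdict, so I don't know the judged result.

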